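# Clear the cleaning-check reader and hold a sample slide flush on its sloped window

### The job

The cleaning-check reader has just been checked: lift the blue reference plate out of the slot in front of its window and stand it fully home in its own blue-marked storage slot. Then pick up the sample slide by its orange grip, tilt it to match the slope of the reader's window, lay it flush and square over the middle of the glass and press gently, so that the sprung window gives by a few millimetres but does not bottom out. Finish while still gripping the slide and holding it pressed like that, with the dish, cup and pump bottle left alone.

Things in the scene. Friction and masses are not known exactly. Their poses are not given: they have to be found in the camera images.
- reference_plate: Loose blue upright plate, white centre patch, standing in the slot block on the reader's front. Plate 6 (x) x 50 (y) x 40 mm high; on top a blue grip block 16 (x) x 20 (y) x 34 mm high: 74 mm in all, 60 g. Origin: centre of its bottom edge; z up, y along its width. The reader's slot: 9.5 x 53.5 mm, 20 mm deep, floor 6 mm above the worktop.
- slot_blue_floor (a point): Centre of the floor (6 mm above the worktop) of the blue-marked slot. Fixed grey block 44 (x) x 76 (y) x 26 mm high, blue on its front (-x) side and both ends of its top; slot open at the top, 9.5 (x) x 53.5 (y) mm, 20 mm deep, mouth chamfered 3 mm. The plate's width goes along y, either way round. The blue, yellow and green blocks change places.
- slot_yellow: Like block marked yellow, its own yellow plate fixed in it, top 80 mm above the worktop. Origin: centre of its underside.
- slot_green: Like block marked green, its own green plate fixed in it, top 80 mm above the worktop. Origin: centre of its underside.
- sample_slide: Loose sample slide lying flat on the worktop: white carrier 60 (x) x 80 (y) x 5 mm thick with two glass panes, and a central orange grip block 22 (x) x 16 (y) mm on top, rising to 39 mm above the underside. Origin: centre of the underside; z up out of the grip. About 50 g. Either way round is right on the window.
- window_face (a point): Centre of the face of the reader's window: flat black pad 88 (x) x 102 (y) mm, glass 40 x 60 mm in its middle; moves with the pad. z points out of the face (up, back to the robot), y level across, x up the slope. The stage under it is stiff and stays as found, 0.2 to 0.5 rad from level; face centre 49 to 62 mm above the worktop. The slide's 80 mm side goes along y.
- window (a joint): How far the sprung window pad is pushed in along its own normal: 0 at rest, 0.008 m is the hard stop. Starts to give at 1.2 N, then 1.2 N for each mm.
- reader: The white fixed reader. Base 134 mm wide; origin on the worktop, front (-x) towards the robot. The grey slot block that holds the reference plate at the start is centred 66 mm in front of the origin and 26 mm high; a 44 mm high housing with a blank display spans 71 to 105 mm behind the origin.
- kidney_dish: Bystander, to leave alone: loose steel kidney dish, 87 x 195 x 35 mm; origin at the centre of its underside.
- cup: Bystander, to leave alone: loose small white cup, 42 mm across, 32 mm high; origin at the centre of its underside.
- pump_bottle: Bystander, to leave alone: loose pump bottle, 47 x 75 x 175 mm; origin at the centre of its underside.
Not all that is in view belongs to the job. Of the things that look like the reference_plate, the larger one is meant.

How it is judged (in metres and radians):
On the way, in this order (a step that is already met when the one before it is completed fails the run):
1. the blue reference plate stands fully home in the blue-marked slot, let go (horizontal distance between reference_plate and slot_blue_floor below 0.005 m and z of reference_plate in the frame of slot_blue_floor between -0.003 and 0.003 m and angle between reference_plate's own z axis and vertical below 0.2 rad and contact force between the fingers and reference_plate below 0.05 N), for 0.2 s.
2. the sample slide is held flush on the window, pressing it in a little (angle between the z axis of sample_slide and the z axis of window_face, either way round below 0.06 rad and angle between the x axis of sample_slide and the x axis of window_face, either way round below 0.17 rad and x of sample_slide in the frame of window_face between -0.01 and 0.01 m and y of sample_slide in the frame of window_face between -0.01 and 0.01 m and z of sample_slide in the frame of window_face between -0.0025 and 0.0025 m and value of joint window between 0.0015 and 0.007 m and contact force between sample_slide and reader above 1.2 N and contact force between the fingers and sample_slide above 1 N), for 0.3 s.
At the end, for the whole second after the job is handed in: Plate in the blue slot: centred to 5 mm, on its floor to 3 mm, under 0.2 rad tilt, fingers off. Slide gripped on the window: parallel to 0.06 rad, square to 0.17 rad, centred to 10 mm each way, within 2.5 mm of the face, over 1.2 N, window in by 1.5 to 7 mm. Dish, cup, bottle upright (all of step 1 and all of step 2 and angle between each of kidney_dish, cup, pump_bottle's own z axis and vertical below 0.2 rad); the arm keeps its last pose, push and grip.
It fails at once if a bystander (dish, cup or pump bottle) is shifted by more than 25 mm (distance of any of kidney_dish, cup, pump_bottle from where it was at the start of the episode above 0.025 m).
It fails at once if the slide is pressed on the reader with more than 30 N, or the window is bottomed out (contact force between sample_slide and reader above 30 N or value of joint window above 0.0078 m).
It also fails if it takes over 61 s, if anything falls off the work surface, if the arm or the gripper's body presses on something with over 40 N, if the wrist force passes 120 N, or if a joint passes its speed limit or range.

### The arm

A 6-joint arm with a two-finger parallel gripper is mounted at the origin on a cart in front of the work surface, level with it; the furniture and walls round the work are solid. World frame = base frame: x ahead of the robot, y to its left, z up, the work surface at z = 0. Lengths are in mm, angles in rad, forces in N, time in s.
With the tool pointing down it reaches from about 300 to 825 mm from the base axis. Payload 5.4 kg.
Tool frame: the origin (TCP) lies at the centre of the arm's flange, where the gripper is bolted on; the fingertips stand manip.tip_extent ahead of it and the grasp point (between the pads) lies 171 mm ahead of it (manip.tip_extent is the distance from the TCP to the fingertips, in mm); z points along the fingers, y is the direction in which the jaws open and shut (so a half turn about z gives the same grasp; the last joint's range is limited). The gripper opens to 92 mm and grips with 3 to 60 N. Pads are 20 mm wide; open, the fingers measure 128 mm over their backs; the gripper's body (75 mm by 189 mm) begins 69 mm behind the grasp point.
Start: joints at [-1.412, 0.158, 1.597, -0, 1.386, -0.21], TCP at [207.261, -536.33, 404.701] pointing down, gripper open.
Joint ranges: [-2.91, 2.91], [-0.94, 2.29], [0.18, 2.7], [-1.29, 4.43], [0.17, 2.64], [-3, 3]. Speed limits (rad/s): [2.57, 2.57, 3.14, 3.14, 3.14, 3.14].

### API

Orientations are given as a unit quaternion [w, x, y, z].
In Python, from bench import manip gives the robot as it stands.
- The arm moves only by the tool drive_tool, never from a script. Its argument "moves" is a list of rows, each a list of 3 entries, a list of its own where there are three numbers: the closure, from 0 (fully open) to 1 (shut), then the shift along the tool's x, y, z each as a share of 25 cm, from -1 to 1, then the turn about the tool's z as a share of 180 degrees, from -1 to 1. A call has 1 to 8 rows; each row shifts and turns the pose as measured when the row begins, along the tool's axes as they then stand; what a row does not reach is not made up. A row lasts 1/12 s, in which the tool goes at most 41.7 mm and 7.16 degrees, less where a joint would pass 70% of its speed; a pose out of reach is approached as far as the arm can. A call with a number of a shift or a turn outside -1 to 1 is refused whole. A call with a gripper value outside its range is refused whole. The fingers move at their own pace and stop on an object; "grip_force" is the grip in N (left out, the last holds). Time passes only in rows, so rows that do not move let the fingers close. It gives the time, the measured TCP pose, the force and the opening at its end, in the units of the state.
- manip.observe(): the state, without advancing time (a new reading comes with each control period).
- manip.camera(name): name is "scene" or "top" or "wrist"; returns a dict with "color" (384x512x3 uint8, red, green, blue), "depth" (384x512 float32, mm along the optical axis (not along the pixel's ray), 0 where there is no reading), "intrinsics" (3x3 intrinsics, pixels), "D" ([k1, k2, p1, p2, k3] as OpenCV has them; the pictures are not rectified), "R" (3x3) and "t" (3): a world point X has camera coordinates R X + t. Camera axes: x right, y down, z forward; pixel columns grow to the right and rows downward; lengths in mm; the calibration is good to about 2 mm. A picture is of the moment at which its call begins.
- manip.sign_off(): hands the job in, once; it reports no verdict.
Trained networks look in a picture, given as the dict that the camera call returned (one of the last four; its "shot" number tells which), for a name from the list of things; names that differ only in an ending like _2 or _b are one class to them, and where a whole thing is asked for, a point or a joint stands for the part that bears it (a point fixed in the world has none). Each returns a list of dicts, best first, with "score" (0 to 1); they miss things now and then, are a little off and sometimes report something else, mostly with a low value. They report only what shows in the picture. A call takes as long as a camera call. They do not tell look-alikes from the thing itself.
- manip.look_for(picture, thing): "rect" ([left, top, right, bottom] in pixels, round what is visible of it).
The state is a dict: "clock": time; "joints": joint angles; "qvel": joint speeds; "joint_torque": joint torques, N m; "tool_pos": TCP position; "eef_rot": TCP orientation; "wrist_force": force on the tool from outside, world axes, zero at the start; "moment": the same for the moment, N m; "grip_width": finger opening in mm.
Only numpy, scipy, OpenCV 4.12 (cv2) and the standard library are available. Lean on these libraries where they do the work, as an engineer would, in place of code of your own. Each camera call takes 0.05 s, during which the arm holds its last target.

## Working session

There is one attempt and no reset: what is moved stays moved. The work goes in short steps, Python scripts to look and compute and a tool call to move; the robot and the scene stay as the last step left them, time stands still between calls to the robot, and variables do not carry over. Pictures are saved under pics/ and viewed, and the job is handed in when it is done.

Besides the shell and the picture viewer there is one more tool, called after ">>>" as name(argument=value, ...), one argument or row to a line, values as JSON. drive_tool: Moves the arm, as the interface text tells. Shift numbers are shares of 25 cm and turn numbers shares of 180 degrees, none past 1 either way. Its arguments: {"type":"object","properties":{"moves":{"type":"array","items":{"type":"array"}},"grip_force":{"type":"number"}},"required":["moves"]}

```bash
ls; mkdir -p pics
cat > h.py <<'E'
import numpy as np, cv2
from bench import manip
def shot(name,fn=None):
    c=manip.camera(name)
    np.savez('pics/%s.npz'%(fn or name),**{k:np.array(v) for k,v in c.items()})
    cv2.imwrite('pics/%s.png'%(fn or name),c['color'][:,:,::-1]); return c
def world(c,u,v,d):
    K,D,R,t=[np.array(c[k],float) for k in('intrinsics','D','R','t')]
    p=cv2.undistortPoints(np.array([[[u,v]]],float).reshape(-1,1,2) if np.isscalar(u) else np.stack([u,v],1).reshape(-1,1,2).astype(float),K,D).reshape(-1,2)
    X=np.c_[p,np.ones(len(p))]*np.reshape(d,(-1,1))
    return (X-t)@R
def cloud(c):
    v,u=np.mgrid[0:384,0:512]
    return world(c,u.ravel(),v.ravel(),c['depth'].ravel()).reshape(384,512,3)
def proj(c,X):
    K,D,R,t=[np.array(c[k],float) for k in('intrinsics','D','R','t')]
    return cv2.projectPoints(np.array(X,float).reshape(-1,1,3),cv2.Rodrigues(R)[0],t,K,D)[0].reshape(-1,2)
E
python3 - <<'E'
from h import *
print(manip.observe(), manip.tip_extent)
for n in('scene','top','wrist'):
    c=shot(n)
    print(n,c['R'],c['t'])
    for th in('reference_plate','slot_blue_floor','slot_yellow','slot_green','sample_slide','reader','window_face','kidney_dish','cup','pump_bottle'):
        try: print(th,[(np.round(r['rect']).astype(int).tolist(),round(r['score'],2)) for r in manip.look_for(c,th)][:4])
        except Exception as e: print(th,e)
E
```

```text
pics
{'clock': 0.0, 'joints': array([-1.41211147e+00,  1.59074242e-01,  1.59821135e+00,  2.31727337e-05,
        1.38619714e+00, -2.10101327e-01]), 'qvel': array([ 9.82074930e-05,  1.12325838e-03,  7.82693925e-04,  1.48152579e-03,
       -8.20613696e-05,  4.13679480e-04]), 'joint_torque': array([ 1.83925517e-04, -3.85570872e+01, -3.22106910e+01,  7.01299170e-02,
        3.78637214e-02, -1.67081357e-04]), 'tool_pos': array([ 207.2168744 , -536.07476001,  403.71489379]), 'eef_rot': array([-9.44433862e-04,  9.83047661e-01,  1.83347764e-01,  3.56763404e-05]), 'wrist_force': array([0.16315131, 0.53074618, 0.17380798]), 'moment': array([ 0.03949282, -0.02560556, -0.01371597]), 'grip_width': 91.80634863487133} 190.1
scene [[ 0.60723204 -0.79419991 -0.0227103 ]
 [-0.33869888 -0.23289571 -0.91161541]
 [ 0.71871574  0.56125404 -0.41041636]] [-318.58460485  252.33204426  673.66613906]
reference_plate [([289, 221, 306, 240], 0.6), ([147, 182, 195, 204], 0.27)]
slot_blue_floor [([253, 195, 283, 215], 0.56)]
slot_yellow [([225, 180, 249, 205], 0.57), ([338, 213, 385, 251], 0.3)]
slot_green [([281,
[... 668 characters left out ...]
, 189], 0.92), ([105, 132, 140, 168], 0.72), ([362, 163, 417, 213], 0.45)]
sample_slide [([225, 222, 255, 249], 0.93), ([101, 132, 140, 165], 0.17)]
reader [([352, 138, 431, 227], 0.86)]
window_face [([364, 162, 416, 208], 0.67), ([102, 135, 140, 166], 0.28)]
kidney_dish [([98, 194, 180, 237], 0.95)]
cup [([164, 144, 182, 159], 0.62)]
pump_bottle []
wrist [[ 3.61234348e-01 -9.32474962e-01 -4.37129809e-04]
 [-9.03318695e-01 -3.50055644e-01  2.47944311e-01]
 [-2.31354882e-01 -8.91711340e-02 -9.68774188e-01]] [-575.36709504  -28.89135877  389.79926157]
reference_plate []
slot_blue_floor []
slot_yellow []
slot_green []
sample_slide []
reader []
window_face []
kidney_dish []
cup []
pump_bottle []
```

Run:
```python
import cv2
a=cv2.imread('pics/scene.png');b=cv2.imread('pics/top.png')
cv2.imwrite('pics/scene_c.png',cv2.resize(a[110:290,130:400],None,fx=2.9,fy=2.9,interpolation=cv2.INTER_CUBIC))
cv2.imwrite('pics/top_c.png',cv2.resize(b[110:270,90:440],None,fx=2.25,fy=2.25,interpolation=cv2.INTER_CUBIC))
```

```text
(no output)
```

View pics/scene_c.png

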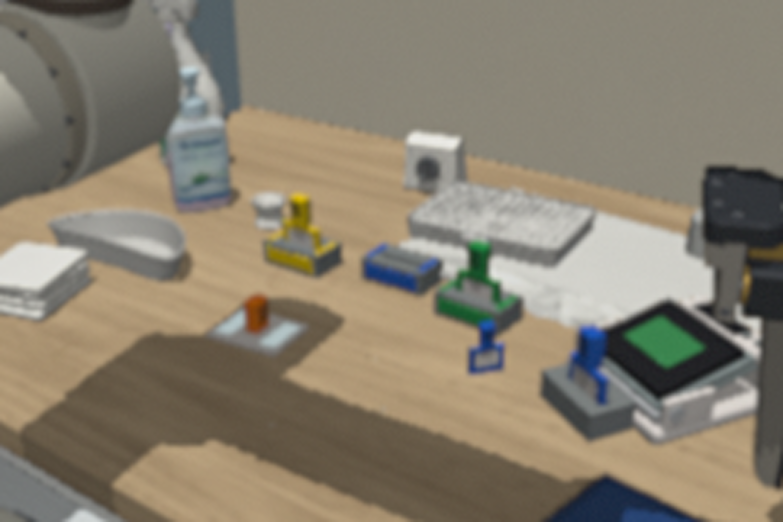

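View pics/top_c.png

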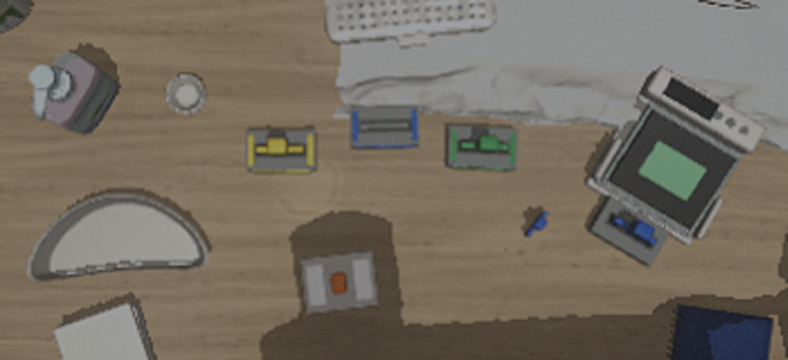

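View pics/wrist.png

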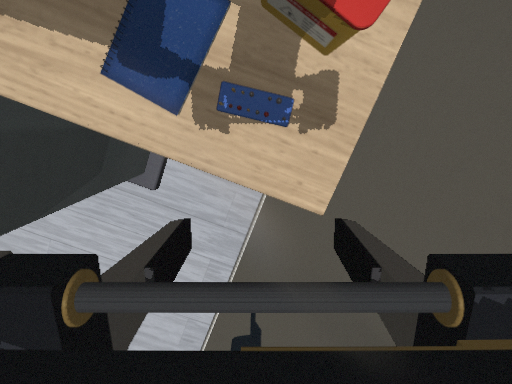

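```bash
cat > meas.py <<'E'
from h import *
import sys
def load(n): return dict(np.load('pics/%s.npz'%n))
def report(n):
    c=load(n);P=cloud(c);rgb=c['color'].astype(int);hsv=cv2.cvtColor(c['color'],cv2.COLOR_RGB2HSV)
    H,S,V=[hsv[...,i].astype(int) for i in range(3)]
    X,Y,Z=P[...,0],P[...,1],P[...,2]
    ok=(c['depth']>0)
    def comp(m,name,zr,minn=6):
        m=m&ok&(Z>zr[0])&(Z<zr[1])&(X>150)&(X<900)
        k,l,st,ce=cv2.connectedComponentsWithStats(m.astype(np.uint8),connectivity=8)
        for i in range(1,k):
            if st[i,4]>=minn:
                q=P[l==i]; r=cv2.minAreaRect(q[:,:2].astype(np.float32))
                print(n,name,'n',st[i,4],'px',np.round(ce[i]).astype(int),'med',np.round(np.median(q,0),1),'zmax %.1f zmin %.1f'%(q[:,2].max(),q[:,2].min()),'rect',np.round(r[0],1),np.round(r[1],1),round(r[2],1))
    comp((H>105)&(H<125)&(S>130),'blue',(-10,120))
    comp((H>105)&(H<125)&(S>130),'blueTop',(60,100),3)
    comp((H>20)&(H<32)&(S>170),'yellow',(10,120))
    comp((H>50)&(H<75)&(S>120),'green',(10,120))
    comp((H>3)&(H<15)&(S>160),'orange',(10,60))
    return c,P,hsv
if __name__=='__main__':
    for n in sys.argv[1:]: report(n)
E
python3 meas.py top scene
```

```text
top blue n 17 px [274 165] med [593.7 -31.1  26.8] zmax 29.8 zmin 23.9 rect [594.1 -30. ] [ 2.8 29.9] 89.9
top blue n 22 px [247 166] med [591.1  35.3  27.5] zmax 30.0 zmin 21.4 rect [591.8  34.2] [27.1  2.5] 0.6
top blue n 19 px [330 209] med [ 486.4 -165.9   48.9] zmax 54.0 zmin 18.1 rect [ 489.8 -168.2] [ 7.4 18.3] 56.3
top blue n 7 px [365 208] med [ 489.7 -250.8   47.4] zmax 49.2 zmin 42.8 rect [ 489.2 -251.4] [7.  3.2] 43.0
top blue n 55 px [376 213] med [ 479.9 -268.8   79.6] zmax 83.8 zmin 43.0 rect [ 475.9 -274.9] [32.5 13.9] 61.8
top blue n 513 px [419 268] med [ 343.5 -393.    11.9] zmax 18.3 zmin 6.3 rect [ 343.5 -392.8] [73.7 65.8] 2.6
top blue n 8 px [448 290] med [ 292.1 -457.3   21.7] zmax 23.1 zmin 17.5 rect [ 292.9 -458.8] [ 4.3 12.2] 12.7
top blue n 257 px [414 301] med [ 262.9 -383.2   12.1] zmax 16.5 zmin 5.1 rect [ 266.8 -367. ] [84.4 41.8] 86.0
top blue n 12 px [448 295] med [ 281.  -459.7   20.4] zmax 23.8 zmin 12.6 rect [ 281.  -461.3] [10.7  6.6] 26.9
top blue n 7 px [479 296] med [ 279.1 -532.3   19.7] zmax 22.0 zmin 17.9 rect [ 279.8 -534.1] [9.6 2.3] 89.9
[... 1121 characters left out ...]
8] 89.3
scene yellow n 1717 px [437 289] med [ 382.4 -532.4   79.8] zmax 120.0 zmin 10.0 rect [ 385.7 -522.6] [ 51.7 121.6] 13.5
scene green n 68 px [294 200] med [ 563.  -109.1   67.3] zmax 81.1 zmin 41.2 rect [ 567.9 -101.9] [30.6 13.8] 80.9
scene green n 12 px [302 212] med [ 565.3 -129.3   31.4] zmax 42.7 zmin 28.0 rect [ 564.5 -133.9] [20.   7.8] 62.7
scene green n 53 px [289 217] med [ 547.4 -101.2   16.3] zmax 22.6 zmin 10.9 rect [ 547.8 -101.3] [52.7  5. ] 87.5
scene green n 272 px [359 227] med [ 543.9 -306.3   52.1] zmax 58.0 zmin 46.3 rect [ 545.2 -305.9] [63.6 44.8] 59.7
scene orange n 67 px [218 217] med [414.1  44.5  28.2] zmax 41.4 zmin 10.7 rect [417.2  46.4] [10.2 19.5] 84.5
```

>>> drive_tool(
  moves=[
    [0, [0.138, -0.06, 0], 0],
    [0, [0.138, -0.06, 0], 0],
    [0, [0.138, -0.06, 0], 0],
    [0, [0.138, -0.06, 0], 0],
    [0, [0.138, -0.06, 0], 0],
    [0, [0.138, -0.06, 0], 0],
    [0, [0.138, -0.06, 0], 0],
    [0, [0.138, -0.06, 0], 0],
  ],
  grip_force=20,
)

```text
clock: 2.32
tool_pos: [425.2, -322.1, 404.6]
eef_rot: [0.002, 0.984, 0.176, -0.001]
wrist_force: [1.4, -0.4, -0.5]
grip_width: 91.9
```

>>> drive_tool(
  moves=[
    [0, [0, 0, 0], 0.039],
    [0, [0, 0, 0], 0.039],
    [0, [0, 0, 0], 0.039],
    [0, [0, 0, 0], 0.039],
    [0, [0, 0, 0], 0.039],
    [0, [0, 0, 0], 0.039],
    [0, [0, 0, 0], 0.039],
    [0, [0, 0, 0], 0],
  ],
)

```text
clock: 2.98
tool_pos: [431.5, -313.7, 405.1]
eef_rot: [0.001, 0.966, -0.257, 0.002]
wrist_force: [0.4, 0.9, 0.1]
grip_width: 91.9
```

```bash
cat >> h.py <<'E'
from scipy.spatial.transform import Rotation as Ro
def st():
    o=manip.observe(); q=np.array(o['eef_rot']); R=Ro.from_quat([q[1],q[2],q[3],q[0]]).as_matrix()
    th=np.degrees(np.arctan2(R[1,0],R[0,0]))
    print('t %.2f tcp %s th %.2f tilt %.2fdeg F %s W %.1f j6 %.2f'%(o['clock'],np.round(o['tool_pos'],1),th,np.degrees(np.arccos(-R[2,2])),np.round(o['wrist_force'],1),o['grip_width'],o['joints'][5]))
    return np.array(o['tool_pos']),R,th,o
def go(target):
    p,R,th,o=st(); d=R.T@(np.array(target,float)-p)
    print('tool shift mm',np.round(d,1),'shares',np.round(d/250,4)); return d
E
python3 - <<'E'
from h import *
p,R,th,o=st()
c=shot('wrist','w1')
C=-np.array(c['R']).T@c['t']
print('cam in tool',R.T@(C-p),'axis',R.T@np.array(c['R'])[2])
E
python3 meas.py w1
```

```text
t 2.98 tcp [ 431.5 -313.7  405.1] th -29.75 tilt 0.22deg F [0.4 0.9 0.1] W 91.9 j6 1.23
cam in tool [69.60200459  0.47225228 20.15604981] axis [-2.48118010e-01  2.39207913e-04  9.68729785e-01]
w1 blue n 64 px [223 165] med [ 471.7 -283.    45.5] zmax 47.8 zmin 44.2 rect [ 471.7 -283.2] [14.7  5.3] 59.8
w1 blue n 11 px [190 165] med [ 491.2 -249.3   46.1] zmax 47.1 zmin 44.5 rect [ 491.1 -249.3] [4.4 2.5] 62.2
w1 blue n 4903 px [327 212] med [ 345.6 -361.2   11.1] zmax 13.8 zmin 8.3 rect [ 320.1 -365.9] [102.9 146.6] 82.6
w1 blue n 117 px [ 10 178] med [594.2 -29.5  26.4] zmax 28.1 zmin 6.1 rect [592.1 -26.7] [29.4 27.1] 33.8
w1 blue n 72 px [205 173] med [ 476.2 -268.2   79.7] zmax 81.6 zmin 77.8 rect [ 476.5 -267.8] [14.5  6.1] 57.9
w1 blue n 1646 px [428 199] med [ 295.7 -493.9   19.6] zmax 22.6 zmin 3.9 rect [ 289.4 -494.4] [36.4 91.2] 8.2
w1 blue n 258 px [142 197] med [ 487.7 -169.4   36.8] zmax 51.0 zmin 0.9 rect [ 487.  -166.6] [10.6 32.9] 46.5
w1 blue n 143 px [ 14 201] med [569.6  -4.4  16.8] zmax 23.2 zmin 4.8 rect [ 5.698e+02 -5.000e-01] [ 2.1 63. ] 2.2
w1 blueTop n 72 px 
[... 515 characters left out ...]
 444.4 -465.5] [ 1.3 11.3] 75.5
w1 yellow n 20 px [370 134] med [ 412.1 -461.1   20.1] zmax 23.7 zmin 11.1 rect [ 411.2 -461.3] [ 0.7 12.7] 77.2
w1 yellow n 13 px [375 134] med [ 412.3 -460.6   36.9] zmax 45.0 zmin 30.1 rect [ 412.2 -460.6] [1.1 5.1] 74.1
w1 green n 103 px [ 87 153] med [ 568.9 -137.9   26.4] zmax 28.8 zmin 18.3 rect [ 568.8 -135.3] [10.7 32.4] 88.8
w1 green n 615 px [ 50 168] med [ 568.3 -114.8   69.3] zmax 81.5 zmin 20.3 rect [ 569.2 -107.4] [49.1 14.6] 85.8
w1 green n 78 px [ 82 179] med [ 546.7 -107.1   19.9] zmax 22.4 zmin 10.5 rect [ 547.  -104.8] [62.   1.4] 87.9
w1 green n 48 px [ 50 182] med [562.6 -72.5  26.6] zmax 61.8 zmin 25.1 rect [561.8 -84.2] [28.8 14.6] 88.3
```

View pics/w1.png

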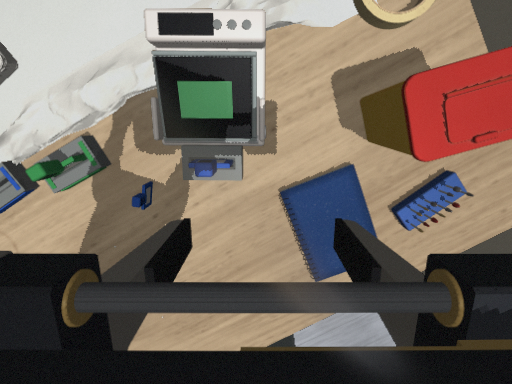

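```bash
cat > win.py <<'E'
from meas import *
def win(n,reg):
    c=load(n);P=cloud(c);hsv=cv2.cvtColor(c['color'],cv2.COLOR_RGB2HSV)
    H,S,V=[hsv[...,i].astype(int) for i in range(3)]
    box=np.zeros(H.shape,bool);u0,v0,u1,v1=reg;box[v0:v1,u0:u1]=1
    g=box&(H>50)&(H<80)&(S>100)
    q=P[g]; m=np.median(q,0)
    A=np.c_[q[:,:2]-m[:2],np.ones(len(q))];co=np.linalg.lstsq(A,q[:,2],rcond=None)[0]
    pad=box&((V<80)|g)&(np.abs(P[...,2]-(P[...,:2]-m[:2])@co[:2]-co[2])<4)
    k,l,s,ce=cv2.connectedComponentsWithStats(pad.astype(np.uint8));i=1+np.argmax(s[1:,4]);pad=l==i
    q2=P[pad];A=np.c_[q2[:,:2]-m[:2],np.ones(len(q2))];co2=np.linalg.lstsq(A,q2[:,2],rcond=None)[0]
    nn=np.array([-co2[0],-co2[1],1]);nn/=np.linalg.norm(nn)
    print('glass n',g.sum(),'grad',co,'pad n',pad.sum(),co2,'slope',np.arccos(nn[2]),'upslope dir deg',np.degrees(np.arctan2(co2[1],co2[0])),'res',np.std(A@co2-q2[:,2]))
    up=np.array([co2[0],co2[1],0]);up/=np.linalg.norm(up);yy=np.array([-up[1],up[0],0]);xx=np.cross(yy,nn)
    o=np.array([m[0],m[1],co2[2]])
    for nm,qq in(('glass',q),('pad',q2)):
        a=np.c_[(qq-o)@xx,(qq-o)@yy].astype(np.float32); r=cv2.minAreaRect(a)
        lo,hi=np.percentile(a,[0.5,99.5],axis=0)
        ctr=o+xx*r[0][0]+yy*r[0][1]; c2=o+xx*(lo+hi)[0]/2+yy*(lo+hi)[1]/2
        print(nm,'minrect size',r[1],'ang',r[2],'ctr',ctr,'pct ctr',c2,'ext',hi-lo)
if __name__=='__main__': win(sys.argv[1],[int(x) for x in sys.argv[2:6]])
E
python3 win.py w1 148 45 270 145
python3 win.py top 355 155 425 215
```

```text
glass n 2008 grad [-0.20988277 -0.2594334  52.05123514] pad n 1738 [ 0.14917568 -0.12878978 50.50267035] slope 0.19458547582670213 upslope dir deg -40.80545506557976 res 0.8234149553312882
glass minrect size (56.84966278076172, 114.21964263916016) ang 20.834280014038086 ctr [ 533.61590607 -327.70615635   51.56744662] pct ctr [ 541.92036934 -309.91026723   50.51434194] ext [47.28075015 72.56081432]
pad minrect size (25.650300979614258, 125.8469467163086) ang 60.592002868652344 ctr [ 548.64490345 -301.94733382   50.49193445] pct ctr [ 546.95065169 -302.04206174   50.25139328] ext [98.37158556 71.78473741]
  return _methods._mean(a, axis=axis, dtype=dtype,
  ret = um.true_divide(
Traceback (most recent call last):
  File "win.py", line 21, in <module>
    if __name__=='__main__': win(sys.argv[1],[int(x) for x in sys.argv[2:6]])
                             ~~~^^^^^^^^^^^^^^^^^^^^^^^^^^^^^^^^^^^^^^^^^^^^^
  File "win.py", line 10, in win
    k,l,s,ce=cv2.connectedComponentsWithStats(pad.astype(np.uint8));i=1+np.argmax(s[1:,4]);pad=l==i
                                                                        ~~~~~~~~~^^^^^^^^^
ValueError: attempt to get argmax of an empty sequence
```

```bash
python3 - <<'E'
s=open('win.py').read()
s=s.replace("g=box&(H>50)&(H<80)&(S>100)\n","""g=box&(H>50)&(H<80)&(S>70)&(V>95)&(P[...,2]>30)
    k,l,s,ce=cv2.connectedComponentsWithStats(g.astype(np.uint8));i=1+np.argmax(s[1:,4]);g=l==i;print(ce[i],s[i])
""")
open('win.py','w').write(s)
E
python3 win.py w1 148 45 270 145
python3 win.py top 355 155 425 215
```

```text
[205.43279022  98.83706721] [ 177   81   56   37 1964]
glass n 1964 grad [-0.25143693 -0.24883398 52.15996986] pad n 1654 [ 0.13439582 -0.13107302 50.60307223] slope 0.18556966503850617 upslope dir deg -44.28288070198627 res 0.9014412310122905
glass minrect size (46.904300689697266, 115.58990478515625) ang 22.661420822143555 ctr [ 535.42421166 -329.43993191   52.29741229] pct ctr [ 544.61146021 -311.09336774   51.12740062] ext [55.5987219  70.65249235]
pad minrect size (25.222900390625, 127.16633605957031) ang 61.57478332519531 ctr [ 549.62730796 -302.13691328   50.6275601 ] pct ctr [ 547.10743904 -302.41620488   50.32550784] ext [103.04172543  70.66604598]
[388.  189.5] [388 189   1   2   2]
glass n 2 grad [ 1.42164009  0.79301364 48.39667268] pad n 22 [ 0.67810381  0.2648261  48.46304875] slope 0.6292599651995132 upslope dir deg 21.332592429772944 res 1.230983298850829
glass minrect size (4.400514125823975, 0.0) ang -175.57644653320312 ctr [ 535.0255778  -306.53763512   48.44005689] pct ctr [ 535.0255778  -306.53763512   48.44005689] ext [4.3435311  0.33601387]
pad minrect size (9.8518648147583, 22.31231689453125) ang 24.573165893554688 ctr [ 519.76289347 -286.96737935   43.27308695] pct ctr [ 521.33081272 -286.81161794   44.37754866] ext [13.8453016  23.13353108]
```

Run:
```python
from meas import *
np.set_printoptions(linewidth=200)
c=load('w1');P=cloud(c)
print(np.round(P[46:150:6,150:270:6,2]).astype(int)); print(c['depth'][60:150:10,170:250:10])
```

```text
[[  7  20  22  23  22  21  23  22  23  23  24  24  26  27  26  25  24  26  27  21]
 [  8  53  53  51  54  53  53  54  52  53  53  53  54  53  54  53  53  54  13  14]
 [ 13  60  60  61  60  59  60  61  59  59  58  60  59  61  59  59  59  52  14  14]
 [ 14  59  59  58  57  59 385  58  58  59  60  58  58  58  59  59  58  48  13  13]
 [ 15  49  56  59  56  58  57  58  58  58  58  57  56  57  57  57  56  47  13  12]
 [ 17  47  56  55  57  54  55  55  56  56  54  57  56  56  56  55  56  47  14  13]
 [ 14  46  55  55  54  55  54  55  54  54  56  55  54  54  53  55  54  47  14  13]
 [ 11  13  52  52  52  53  53  53  52  53  54  52  53  54  52  53  53  43  13  13]
 [ -1   0  51  53  52  52  52  52  52  52  54  53  50  53  52  51  51  42  14  13]
 [  0  38  51  50  51  50  51  50  50  50  50  52  50  49  51  49  50  33  14  41]
 [  1  39  48  49  50  49  49  49  48  48  47  50  49  50  49  47  49  32  15  41]
 [  0  39  39  46  46  47  48  48  48  48  47  48  48  48  48  48  47  30  15  40]
 [  0  40  38  43  46  46  47  45  45  46  46 385  46  46  45  46  46  30  14  40]
 [  0  40  35  44  45
[... 442 characters left out ...]
6516 299.84073 300.5898  301.55685]
 [305.45172 304.02634 305.2646  304.66183 303.65436 306.3016  304.86252 304.57346]
 [308.80243 310.34836 309.078   310.38403 307.77798 310.5246  310.2765  308.13535]
 [313.5214  313.17596 313.42212 314.3852  314.669   314.6328  313.57855 314.18475]
 [319.24893 318.484   319.23816 319.5967  318.8025  318.28928 318.64087 319.56937]
 [324.0982  324.08377 323.87427 323.11575 322.65665 323.49118 324.18265 324.54388]
 [330.22363 328.84198 328.93658 327.28717 330.0662  328.47455 329.6418  330.1645 ]
 [333.68207 335.04443 334.58734 333.82    333.39996 334.65207 333.53653 333.4696 ]
 [352.57233 348.92856 349.30103 348.9453  348.28702 348.54    347.7038  347.34262]]
```

```bash
cat > win.py <<'E'
from meas import *
def win(n,reg):
    c=load(n);P=cloud(c);hsv=cv2.cvtColor(c['color'],cv2.COLOR_RGB2HSV)
    H,S,V=[hsv[...,i].astype(int) for i in range(3)]
    box=np.zeros(H.shape,bool);u0,v0,u1,v1=reg;box[v0:v1,u0:u1]=1
    g=box&(H>50)&(H<80)&(S>70)&(V>95)
    k,l,s,ce=cv2.connectedComponentsWithStats(g.astype(np.uint8));i=1+np.argmax(s[1:,4]);g=l==i
    gg=g&(c['depth']>0)&(P[...,2]>35)&(P[...,2]<75)
    def fit(q):
        m=np.median(q,0)
        for _ in range(6):
            A=np.c_[q[:,:2]-m[:2],np.ones(len(q))];co=np.linalg.lstsq(A,q[:,2],rcond=None)[0]
            r=q[:,2]-A@co; q=q[np.abs(r)<2.5*max(np.std(r),.3)]
        return co,m,len(q),np.std(r)
    co,m,nq,sd=fit(P[gg])
    pl=np.abs(P[...,2]-(P[...,:2]-m[:2])@co[:2]-co[2])<5
    pad=box&pl&((V<80)|g)&(c['depth']>0)
    pad=cv2.erode(cv2.morphologyEx(pad.astype(np.uint8),cv2.MORPH_CLOSE,np.ones((3,3))),np.ones((3,3)))>0
    k,l,s,ce=cv2.connectedComponentsWithStats(pad.astype(np.uint8));i=1+np.argmax(s[1:,4]);pad=(l==i)&pl&(c['depth']>0)
    co2,m2,n2,sd2=fit(P[pad]); 
    for nm,cc,mm,k_,sd_ in(('glass',co,m,nq,sd),('pad',co2,m2,n2,sd2)):
        print(nm,k_,'slope rad %.3f updir %.1f sd %.2f'%(np.arctan(np.hypot(*cc[:2])),np.degrees(np.arctan2(cc[1],cc[0])),sd_),'at',mm[:2],cc[2])
    # outline of glass intersected with the fitted plane (pad)
    K,D,R,t=[np.array(c[k],float) for k in('intrinsics','D','R','t')]
    def onplane(px):
        px=np.array(px,float).reshape(-1,2);r=np.c_[cv2.undistortPoints(px.reshape(-1,1,2),K,D).reshape(-1,2),np.ones(len(px))]@R
        C=-R.T@t; nn=np.array([-co2[0],-co2[1],1]); o=np.array([m2[0],m2[1],co2[2]])
        return C+r*(((o-C)@nn)/(r@nn))[:,None]
    cs=cv2.findContours(g.astype(np.uint8),cv2.RETR_EXTERNAL,cv2.CHAIN_APPROX_NONE)[0];cn=max(cs,key=len)
    W=onplane(cn); nn=np.array([-co2[0],-co2[1],1]);nn/=np.linalg.norm(nn)
    up=np.array([co2[0],co2[1],0]);up/=np.linalg.norm(up);yy=np.array([-up[1],up[0],0]);xx=np.cross(yy,nn);o=W.mean(0)
    r=cv2.minAreaRect(np.c_[(W-o)@xx,(W-o)@yy].astype(np.float32))
    print('glass rect',np.round(r[1],1),'ang',round(r[2],1),'centre',np.round(o+xx*r[0][0]+yy*r[0][1],1))
if __name__=='__main__': win(sys.argv[1],[int(x) for x in sys.argv[2:6]])
E
python3 win.py w1 148 45 270 145
python3 - <<'E'
from meas import *
# plate outlines in w1: project blue px onto plane z=80 (grip top) & z=46 (plate top edge)
c=load('w1');P=cloud(c);hsv=cv2.cvtColor(c['color'],cv2.COLOR_RGB2HSV);H,S,V=[hsv[...,i].astype(int) for i in range(3)]
m=(H>105)&(H<125)&(S>110);m[:150]=0;m[185:]=0;m[:,:178]=0;m[:,246:]=0
Z=P[...,2]
for nm,a,b in(('top',74,86),('edge',42,50)):
    q=P[m&(Z>a)&(Z<b)];r=cv2.minAreaRect(q[:,:2].astype(np.float32));print(nm,len(q),q.mean(0),r)
# slot block top grey z~26
g=(S<60)&(Z>22)&(Z<30);g[:145]=0;g[185:]=0;g[:,:178]=0;g[:,246:]=0
q=P[g];r=cv2.minAreaRect(q[:,:2].astype(np.float32));print('block',len(q),r)
im=cv2.imread('pics/w1.png')[40:220,110:290];cv2.imwrite('pics/w1c.png',cv2.resize(im,None,fx=3.3,fy=3.3,interpolation=cv2.INTER_CUBIC))
E
```

```text
glass 1906 slope rad 0.221 updir -30.7 sd 0.71 at [ 545.46533878 -306.22499349] 50.5828581311464
pad 6818 slope rad 0.222 updir -30.1 sd 0.75 at [ 547.47252095 -307.37008725] 50.95687283206912
glass rect [39.  59.8] ang 0.3 centre [ 545.  -305.9   50.3]
top 212 [ 479.98740714 -267.88396118   79.55005277] ((480.04217529296875, -268.26263427734375), (18.829118728637695, 14.756216049194336), 59.441368103027344)
edge 91 [ 477.11059339 -273.81192723   45.69895294] ((480.15350341796875, -268.3790588378906), (48.744842529296875, 5.368681907653809), 60.210941314697266)
block 1505 ((480.45513916015625, -268.3029479980469), (75.8649673461914, 43.80950927734375), 59.73128128051758)
```

View pics/w1c.png

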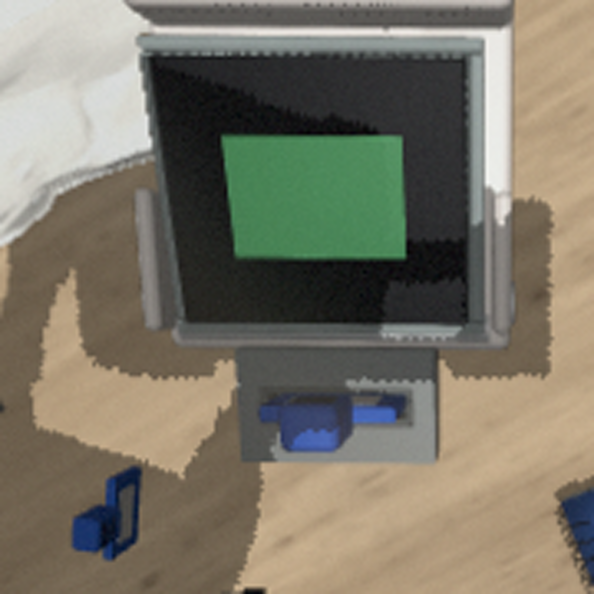

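```bash
python3 -c "
from h import *
go([480.2,-268.4,300])"
```

```text
t 3.03 tcp [ 431.5 -313.7  405.1] th -29.46 tilt 0.22deg F [-0.6 -0.2 -0.3] W 91.9 j6 1.23
tool shift mm [ 19.7 -63.6 105.1] shares [ 0.079  -0.2543  0.4202]
```

>>> drive_tool(
  moves=[
    [0, [0.02, -0.064, 0.04], 0.004],
    [0, [0.02, -0.064, 0.1], 0],
    [0, [0.02, -0.064, 0.1], 0],
    [0, [0.02, -0.064, 0.1], 0],
    [0, [0, 0, 0.05], 0],
    [0, [0, 0, 0], 0],
  ],
)

```text
clock: 3.53
tool_pos: [483.3, -268.1, 306.7]
eef_rot: [0.003, 0.968, -0.25, 0.005]
wrist_force: [0.0, 0.8, 0.8]
grip_width: 91.8
```

```bash
python3 -c "
from h import *
go([480.2,-268.4,240]);shot('wrist','w2')"
```

```text
t 3.53 tcp [ 483.3 -268.1  306.7] th -29.00 tilt 0.66deg F [0.  0.8 0.8] W 91.8 j6 1.35
tool shift mm [-3.3  1.5 66.7] shares [-0.0134  0.0058  0.2668]
```

View pics/w2.png

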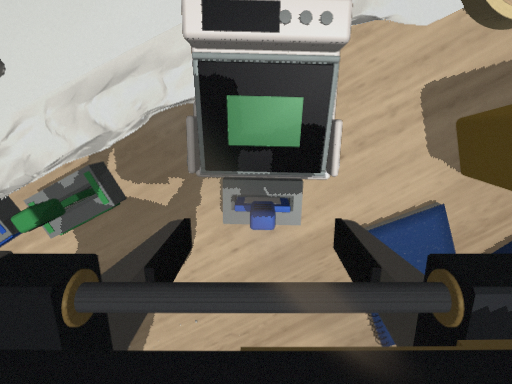

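>>> drive_tool(
  moves=[
    [0, [-0.0065, 0.003, 0.05], 0.003],
    [0, [-0.0065, 0.003, 0.06], 0.003],
    [0, [0, 0, 0.06], 0],
    [0, [0, 0, 0.05], 0],
    [0, [0, 0, 0.02], 0],
    [0, [0, 0, 0.01], 0],
    [0, [0, 0, 0], 0],
  ],
)

```text
clock: 4.17
tool_pos: [480.7, -273.0, 248.3]
eef_rot: [0.007, 0.966, -0.259, 0.011]
wrist_force: [0.7, 0.2, 0.2]
grip_width: 92.0
```

```bash
python3 -c "
from h import *
p,R,th,o=st();print(R[:,2]);go([480.2,-268.4,240])"
```

```text
t 4.17 tcp [ 480.7 -273.   248.3] th -30.00 tilt 1.46deg F [0.7 0.2 0.2] W 92.0 j6 1.36
[ 0.0174569  -0.01852233 -0.99967604]
t 4.17 tcp [ 480.7 -273.   248.3] th -30.00 tilt 1.46deg F [0.7 0.2 0.2] W 92.0 j6 1.36
tool shift mm [-2.9 -3.8  8.2] shares [-0.0117 -0.015   0.0327]
```

```bash
cat >> h.py <<'E'
def gog(target):
    p,R,th,o=st(); g=p+171*R[:,2]; d=R.T@(np.array(target,float)-g)
    print('grasp pt',np.round(g,1),'zaxis tilt in tool-yaw frame (fwd,side) deg',np.round(np.degrees([R[0,2]*np.cos(np.radians(th))+R[1,2]*np.sin(np.radians(th)),-R[0,2]*np.sin(np.radians(th))+R[1,2]*np.cos(np.radians(th))]),2),'tool shift mm',np.round(d,1),'shares',np.round(d/250,4)); return d
E
python3 -c "
from h import *
gog([480.2,-268.4,69])"
```

```text
t 4.17 tcp [ 480.7 -273.   248.3] th -30.00 tilt 1.46deg F [0.7 0.2 0.2] W 92.0 j6 1.36
grasp pt [ 483.7 -276.1   77.3] zaxis tilt in tool-yaw frame (fwd,side) deg [ 1.4  -0.42] tool shift mm [-7.1 -5.   8.1] shares [-0.0284 -0.02    0.0325]
```

>>> drive_tool(
  moves=[
    [0, [-0.014, -0.01, 0], 0],
    [0, [-0.014, -0.01, 0], 0],
    [0, [0, 0, 0], 0],
    [0, [0, 0, 0], 0],
  ],
)

```text
clock: 4.5
tool_pos: [477.4, -265.4, 251.0]
eef_rot: [0.008, 0.966, -0.259, 0.013]
wrist_force: [1.0, -0.4, 0.6]
grip_width: 92.1
```

```bash
python3 -c "
from h import *
gog([480.2,-268.4,69])"
```

```text
t 4.50 tcp [ 477.4 -265.4  251. ] th -30.00 tilt 1.75deg F [ 1.  -0.4  0.6] W 92.1 j6 1.37
grasp pt [ 481.1 -269.2   80.1] zaxis tilt in tool-yaw frame (fwd,side) deg [ 1.68 -0.48] tool shift mm [-1.5 -0.3 11.1] shares [-0.0058 -0.0014  0.0443]
```

>>> drive_tool(
  moves=[
    [0, [-0.006, 0, 0.022], 0],
    [0, [0, 0, 0.022], 0],
    [0, [0, 0, 0], 0],
  ],
)

```text
clock: 4.75
tool_pos: [476.7, -264.9, 240.4]
eef_rot: [0.008, 0.966, -0.259, 0.014]
wrist_force: [-1.2, 0.5, 0.9]
grip_width: 92.2
```

```bash
python3 -c "
from h import *
gog([480.2,-268.4,69]);print(manip.observe()['joints'])"
```

```text
t 4.75 tcp [ 476.7 -264.9  240.4] th -29.96 tilt 1.91deg F [-1.2  0.5  0.9] W 92.2 j6 1.37
grasp pt [ 480.7 -269.    69.5] zaxis tilt in tool-yaw frame (fwd,side) deg [ 1.84 -0.51] tool shift mm [-0.7 -0.3  0.4] shares [-0.0028 -0.001   0.0017]
[-0.72834714  0.26259872  1.82556422 -0.00256991  1.02011907  1.36683049]
```

>>> drive_tool(
  moves=[
    [0, [0, 0, 0], 0],
    [0, [0, 0, 0], 0],
    [0, [0, 0, 0], 0],
    [0, [0, 0, 0], 0],
  ],
)

```text
clock: 5.08
tool_pos: [476.5, -264.8, 239.5]
eef_rot: [0.008, 0.966, -0.259, 0.014]
wrist_force: [-0.9, 0.4, -0.3]
grip_width: 91.8
```

```bash
python3 -c "
from h import *
gog([480.2,-268.4,69]);print(manip.observe()['joints'])"
```

```text
t 5.08 tcp [ 476.5 -264.8  239.5] th -29.96 tilt 1.83deg F [-0.9  0.4 -0.3] W 91.8 j6 1.37
grasp pt [ 480.3 -268.7   68.6] zaxis tilt in tool-yaw frame (fwd,side) deg [ 1.76 -0.5 ] tool shift mm [-0.3 -0.2 -0.4] shares [-0.0011 -0.0009 -0.0017]
[-0.72843714  0.26407944  1.82573894 -0.00258592  1.01995779  1.36674836]
```

>>> drive_tool(
  moves=[
    [1, [0, 0, 0], 0],
    [1, [0, 0, 0], 0],
    [1, [0, 0, 0], 0],
    [1, [0, 0, 0], 0],
    [1, [0, 0, 0], 0],
    [1, [0, 0, 0], 0],
    [1, [0, 0, 0], 0],
    [1, [0, 0, 0], 0],
  ],
  grip_force=25,
)

```text
clock: 5.75
tool_pos: [476.7, -265.1, 239.9]
eef_rot: [0.008, 0.966, -0.259, 0.014]
wrist_force: [-0.0, 0.4, -0.9]
grip_width: 40.4
```

```bash
python3 -c "
from h import *
gog([480.2,-268.4,69]);print(manip.observe()['joints'])"
```

```text
t 5.75 tcp [ 476.7 -265.1  239.9] th -29.97 tilt 1.88deg F [-0.   0.4 -0.9] W 40.4 j6 1.37
grasp pt [ 480.7 -269.1   69. ] zaxis tilt in tool-yaw frame (fwd,side) deg [ 1.81 -0.51] tool shift mm [-0.7 -0.4  0. ] shares [-0.003  -0.0015  0.    ]
[-0.72852967  0.26380826  1.82506329 -0.00258534  1.02000269  1.36673952]
```

>>> drive_tool(
  moves=[
    [1, [0, 0, 0], 0],
    [1, [0, 0, 0], 0],
    [1, [0, 0, 0], 0],
    [1, [0, 0, 0], 0],
    [1, [0, 0, 0], 0],
    [1, [0, 0, 0], 0],
  ],
)

```text
clock: 6.25
tool_pos: [476.8, -265.0, 240.0]
eef_rot: [0.008, 0.966, -0.259, 0.014]
wrist_force: [-0.8, 0.4, -0.5]
grip_width: 19.8
```

```bash
python3 -c "
from h import *
gog([480.2,-268.4,150]);shot('wrist','w3')"
```

```text
t 6.25 tcp [ 476.8 -265.   240. ] th -29.97 tilt 1.88deg F [-0.8  0.4 -0.5] W 19.8 j6 1.37
grasp pt [ 480.7 -269.    69.1] zaxis tilt in tool-yaw frame (fwd,side) deg [ 1.81 -0.5 ] tool shift mm [  1.8   0.4 -80.9] shares [ 0.0074  0.0018 -0.3236]
```

View pics/w3.png

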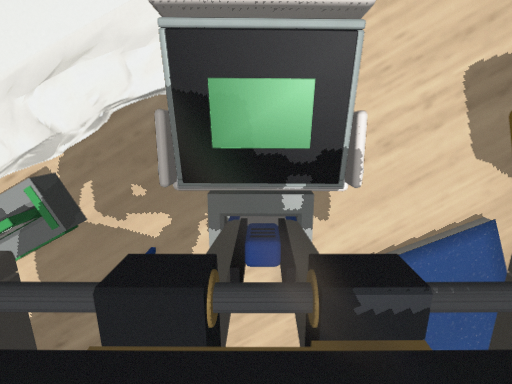

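>>> drive_tool(
  moves=[
    [1, [0.001, 0, -0.03], 0],
    [1, [0.001, 0, -0.05], 0],
    [1, [0.001, 0, -0.06], 0],
    [1, [0.001, 0, -0.07], 0],
    [1, [0.001, 0, -0.08], 0],
    [1, [0.001, 0, -0.08], 0],
    [1, [0.001, 0, -0.08], 0],
    [1, [0, 0, -0.05], 0],
  ],
)

```text
clock: 6.97
tool_pos: [474.1, -262.0, 368.9]
eef_rot: [0.007, 0.966, -0.259, 0.011]
wrist_force: [-0.1, -0.5, -0.6]
grip_width: 19.7
```

```bash
python3 -c "
from h import *
gog([560,0,200]);shot('wrist','w4');shot('top','t4')"; python3 meas.py t4
```

```text
t 6.97 tcp [ 474.1 -262.   368.9] th -30.00 tilt 1.49deg F [-0.1 -0.5 -0.6] W 19.7 j6 1.37
grasp pt [ 477.2 -265.2  197.9] zaxis tilt in tool-yaw frame (fwd,side) deg [ 1.43 -0.41] tool shift mm [ -60.8 -271.    -5.5] shares [-0.2432 -1.084  -0.0222]
t4 blue n 18 px [274 165] med [594.  -31.2  26.7] zmax 31.3 zmin 22.8 rect [594. -30.] [30.   2.7] 0.8
t4 blue n 22 px [247 166] med [591.1  35.3  27.1] zmax 30.2 zmin 21.3 rect [591.7  34.2] [27.1  2.5] 0.6
t4 blue n 10 px [330 209] med [ 486.4 -166.    50.1] zmax 52.1 zmin 48.2 rect [ 486.3 -166. ] [ 4.4 10.5] 60.5
t4 blue n 17 px [478 285] med [ 305.5 -532.6   19.5] zmax 22.4 zmin 16.9 rect [ 306.  -530.5] [16.1  8.7] 81.4
t4 blue n 89 px [471 291] med [ 290.4 -513.3   20.9] zmax 26.9 zmin 14.8 rect [ 289.2 -514.5] [48.  22.9] 45.2
t4 blue n 11 px [463 293] med [ 283.7 -495.5   20.9] zmax 24.1 zmin 17.2 rect [ 284.8 -494.8] [11.6  5.2] 19.0
t4 blue n 7 px [480 291] med [ 290.5 -537.9   20.2] zmax 22.6 zmin 17.9 rect [ 289.8 -537.2] [3.7 7.2] 87.7
t4 blue n 13 px [459 294] med [ 283.2 -485.7   20.3] zmax 22.2 zmin 16.7 rect [ 283.3 -486.4] [10.6  7.1] 31.8
t4 orange n 37 px [240 236] med [419.2  50.4  38.5] zmax 41.6 zmin 33.5 rect [420.3  49.3] [17.1 12.1] 0.8
```

View pics/w4.png

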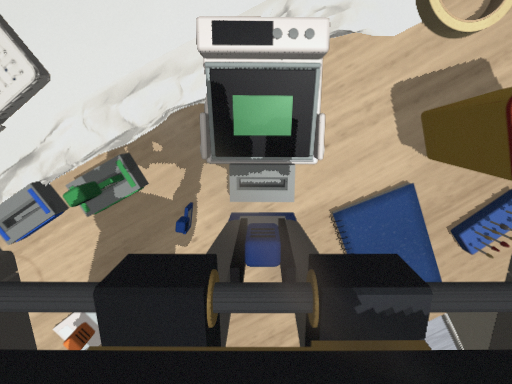

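>>> drive_tool(
  moves=[
    [1, [-0.03, -0.1, 0], 0],
    [1, [-0.038, -0.137, 0], 0],
    [1, [-0.038, -0.137, 0], 0],
    [1, [-0.038, -0.137, 0], 0],
    [1, [-0.038, -0.137, 0], 0],
    [1, [-0.038, -0.137, 0], 0],
    [1, [-0.038, -0.137, 0], 0],
    [1, [-0.03, -0.1, 0], 0],
  ],
)

```text
clock: 7.73
tool_pos: [539.8, 0.5, 357.7]
eef_rot: [0.008, 0.964, -0.265, 0.008]
wrist_force: [0.4, -0.3, 0.3]
grip_width: 19.8
```

>>> drive_tool(
  moves=[
    [1, [0, 0, 0], -0.03],
    [1, [0, 0, 0], -0.03],
    [1, [0, 0, 0], -0.03],
    [1, [0, 0, 0], -0.03],
    [1, [0, 0, 0], -0.03],
    [1, [0, 0, 0], -0.025],
    [1, [0, 0, 0], 0],
    [1, [0, 0, 0], 0],
  ],
)

```text
clock: 8.4
tool_pos: [537.0, 9.1, 346.1]
eef_rot: [0.007, 1.0, 0.025, -0.003]
wrist_force: [0.5, -0.6, -1.3]
grip_width: 19.9
```

```bash
python3 -c "
from h import *
gog([545,2,200]);shot('wrist','w5')"; python3 meas.py w5
```

```text
t 8.40 tcp [537.    9.1 346.1] th 2.84 tilt 0.91deg F [ 0.5 -0.6 -1.3] W 19.9 j6 1.32
grasp pt [536.    6.6 175.2] zaxis tilt in tool-yaw frame (fwd,side) deg [-0.37 -0.83] tool shift mm [  8.6   5.4 -24.8] shares [ 0.0345  0.0216 -0.0993]
w5 blue n 10 px [246  14] med [706.6  28.5   9. ] zmax 11.0 zmin 7.4 rect [706.2  28.5] [3.5 2.1] 3.1
w5 blue n 170 px [235 132] med [592.7  35.1  26.6] zmax 28.2 zmin 24.7 rect [591.9  35.4] [32.5  5.2] 1.7
w5 blue n 177 px [298 133] med [594.4 -29.6  26.4] zmax 28.3 zmin 24.5 rect [594.2 -29.7] [32.5  5.7] 2.8
w5 blue n 10 px [250 154] med [569.7  18.2  21.2] zmax 22.1 zmin 20.1 rect [569.7  18.3] [0.2 9.7] 3.3
w5 blue n 420 px [408 235] med [ 489.1 -162.4   31.7] zmax 51.0 zmin 1.1 rect [ 487.6 -164.7] [11.2 31.6] 54.7
w5 blue n 28 px [487 344] med [ 325.  -315.4   11.3] zmax 13.3 zmin 9.8 rect [ 328.  -315.6] [ 5.7 21.2] 79.5
w5 yellow n 18 px [154 158] med [566.1 106.6  60.4] zmax 75.1 zmin 51.7 rect [566.3 106.7] [1.1 5.1] 86.8
w5 yellow n 9 px [149 166] med [562.4 106.6  73.6] zmax 78.3 zmin 71.1 rect [560.6 106.7] [1.2 5.7] 87.0
w5 yellow n 13 px [154 164] med [560.9 106.5  63. ] zmax 67.5 zmin 57.9 rect [561.  106.5] [0.8 3.3] 87.3
w5 green n 122 px [336 157] med [571.7 -72.9  26.7] zmax 28.9 zmin 24.7 rect [571.3 -72.9] [ 4.5 32.1] 88.3
w5 green n 761 px [378 164] med [572.  -97.9  74.4] zmax 82.2 zmin 17.4 rect [ 570.8 -110.4] [60.3 32.8] 86.6
```

View pics/w5.png

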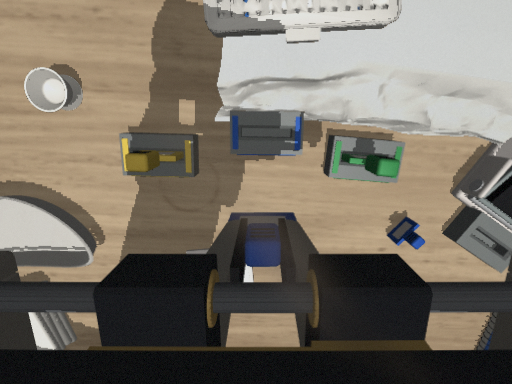

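Run:
```python
from meas import *
c=load('w5');P=cloud(c);Z=P[...,2]
g=(c['depth']>0)&(Z>23.5)&(Z<30);g[:105]=0;g[162:]=0;g[:,:222]=0;g[:,312:]=0
k,l,s,ce=cv2.connectedComponentsWithStats(g.astype(np.uint8));i=1+np.argmax(s[1:,4]);q=P[l==i]
print(len(q),cv2.minAreaRect(q[:,:2].astype(np.float32)),np.percentile(q,[.5,99.5],axis=0))
# slot: points inside lower
lo=(c['depth']>0)&(Z<21)&(Z>-5)&(P[...,0]>582)&(P[...,0]<603)&(np.abs(P[...,1]-2)<28)
q=P[lo];print(len(q),cv2.minAreaRect(q[:,:2].astype(np.float32)),q[:,2].min())
im=cv2.imread('pics/w5.png')[90:180,215:325];cv2.imwrite('pics/w5c.png',cv2.resize(im,None,fx=6,fy=6,interpolation=cv2.INTER_CUBIC))
# slot corners by eye come later
im=cv2.imread('pics/w5.png')[205:280,215:320];cv2.imwrite('pics/w5d.png',cv2.resize(im,None,fx=6,fy=6,interpolation=cv2.INTER_CUBIC))
```

```text
2616 ((593.3619384765625, 2.5070419311523438), (44.111873626708984, 76.19147491455078), 1.921363353729248) [[570.86189803 -35.1435793   23.58226503]
 [615.93611219  40.41500213  27.95520179]]
468 ((593.0654296875, 2.5281715393066406), (9.160908699035645, 53.84889221191406), 1.9043141603469849) 3.5621751563161084
```

View pics/w5c.png

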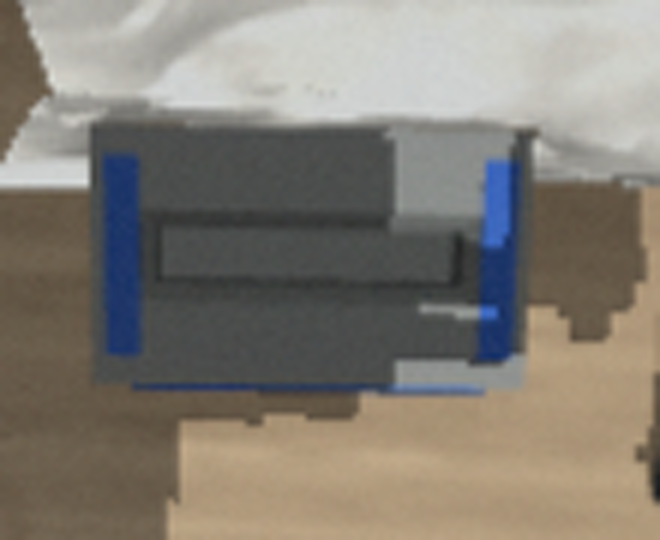

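View pics/w5d.png

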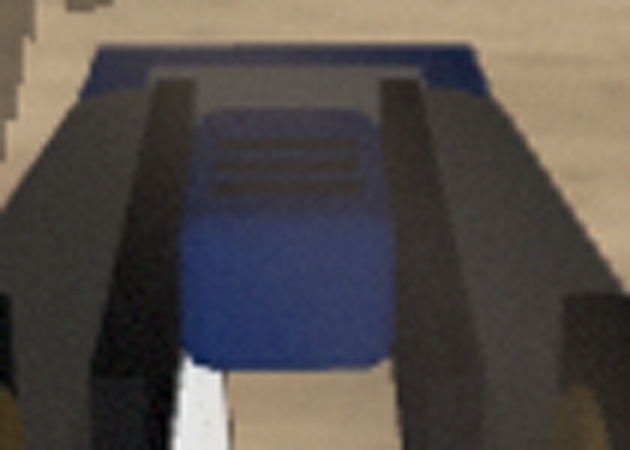

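```bash
cat > pl.py <<'E'
from meas import *
def ray(c,u,v,z):
    K,D,R,t=[np.array(c[k],float) for k in('intrinsics','D','R','t')]
    p=cv2.undistortPoints(np.array([[[u,v]]],float),K,D).reshape(2);r=R.T@np.r_[p,1];C=-R.T@t
    return C+r*(z-C[2])/r[2]
E
python3 - <<'E'
from pl import *
c=load('w5')
for u,v in((231.7,212.7),(293.3,212.7)): print(ray(c,u,v,112))
P=cloud(c);hsv=cv2.cvtColor(c['color'],cv2.COLOR_RGB2HSV);H,S,V=[hsv[...,i].astype(int) for i in range(3)]
m=(H>105)&(H<130)&(S>100)&(P[...,2]>90)&(c['depth']>0);m[:205]=0;m[290:]=0;m[:,:225]=0;m[:,300:]=0
Z=P[...,2]
lo=m&(np.arange(384)[:,None]<224)
q=P[lo];print(len(q));print(np.round(q[::6],1))
E
```

```text
[533.43850193  29.34401956 112.        ]
[535.67457142 -19.54038438 112.        ]
50
[[536.6 -14.8 116.1]
 [536.6 -11.4 119. ]
 [536.8 -16.  119. ]
 [537.  -14.9 122.1]
 [536.9 -14.  124.1]
 [537.3 -12.1 127.7]
 [536.7 -16.9 125.5]
 [537.  -15.7 128.8]
 [537.5 -17.5 131.9]]
```

>>> drive_tool(
  moves=[
    [1, [0.03, 0.004, 0], 0.005],
    [1, [0.04, 0.004, 0], 0],
    [1, [0.05, 0.004, 0], 0],
    [1, [0.05, 0.004, 0], 0],
    [1, [0.04, 0.004, 0], 0],
    [1, [0.03, 0.004, 0], 0],
    [1, [0, 0, 0], 0],
    [1, [0, 0, 0], 0],
  ],
)

```text
clock: 9.12
tool_pos: [601.9, 4.0, 343.3]
eef_rot: [0.007, 1.0, 0.007, -0.004]
wrist_force: [0.4, -0.3, -0.4]
grip_width: 19.9
```

```bash
python3 -c "
from h import *
gog([597,4,150]);shot('wrist','w6')
im=cv2.imread('pics/w6.png')[130:290,180:350];cv2.imwrite('pics/w6c.png',cv2.resize(im,None,fx=3.6,fy=3.6,interpolation=cv2.INTER_CUBIC))"
```

```text
t 9.12 tcp [601.9   4.  343.3] th 0.85 tilt 0.92deg F [ 0.4 -0.3 -0.4] W 19.9 j6 1.37
grasp pt [600.7   1.5 172.3] zaxis tilt in tool-yaw frame (fwd,side) deg [-0.42 -0.82] tool shift mm [-3.5 -2.9 22.3] shares [-0.0139 -0.0115  0.0892]
```

View pics/w6c.png

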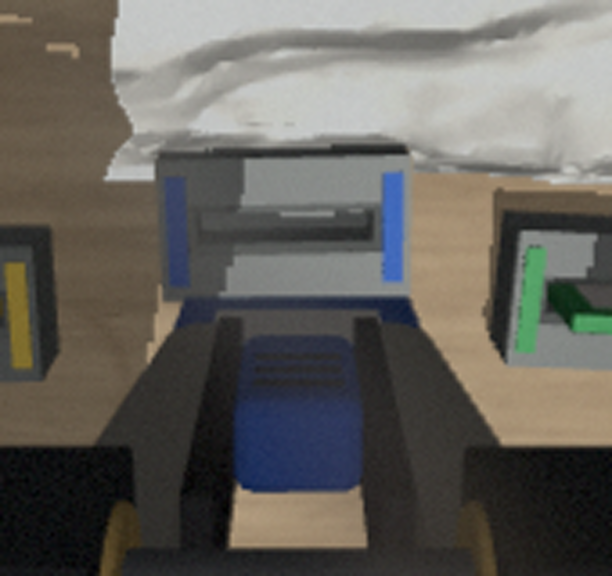

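```bash
cat >> pl.py <<'E'
def slot(n,x=593,y=2.5):
    c=load(n);P=cloud(c);Z=P[...,2]
    a=(c['depth']>0)&(Z>23.5)&(Z<30)&(abs(P[...,0]-x)<26)&(abs(P[...,1]-y)<42)
    k,l,s,ce=cv2.connectedComponentsWithStats(a.astype(np.uint8));i=1+np.argmax(s[1:,4]);q=P[l==i]
    print('block',len(q),cv2.minAreaRect(q[:,:2].astype(np.float32)))
    q=P[(c['depth']>0)&(Z<21)&(Z>-5)&(abs(P[...,0]-x)<11)&(abs(P[...,1]-y)<28.5)]
    if len(q)>5: print('slot',len(q),cv2.minAreaRect(q[:,:2].astype(np.float32)))
E
python3 - <<'E'
from pl import *
slot('w6');c=load('w6')
for u,v in((230.8,213),(293.9,213.3)): print(ray(c,u,v,109.3))
E
```

```text
block 2212 ((593.6231689453125, 2.4358444213867188), (44.073204040527344, 76.15912628173828), 2.3773696422576904)
slot 388 ((591.7548828125, 2.5083141326904297), (8.60573673248291, 53.96511459350586), 3.791585922241211)
[598.68660112  25.03176976 109.3       ]
[598.99037508 -25.08475892 109.3       ]
```

>>> drive_tool(
  moves=[
    [1, [-0.006, -0.004, 0.01], -0.006],
    [1, [-0.006, -0.004, 0.03], 0],
    [1, [0, 0, 0.04], 0],
    [1, [0, 0, 0.05], 0],
    [1, [0, 0, 0.04], 0],
    [1, [0, 0, 0.03], 0],
    [1, [0, 0, 0.02], 0],
    [1, [0, 0, 0], 0],
  ],
)

```text
clock: 9.83
tool_pos: [595.5, 5.7, 280.5]
eef_rot: [0.007, 1.0, 0.017, -0.006]
wrist_force: [-0.4, 0.4, -0.4]
grip_width: 19.6
```

```bash
python3 -c "
from h import *
gog([597,4,100]);shot('wrist','w7')
im=cv2.imread('pics/w7.png')[130:290,180:350];cv2.imwrite('pics/w7c.png',cv2.resize(im,None,fx=3.6,fy=3.6,interpolation=cv2.INTER_CUBIC))
from pl import *
slot('w7')
"
```

```text
t 9.83 tcp [595.5   5.7 280.5] th 1.96 tilt 1.02deg F [-0.4  0.4 -0.4] W 19.6 j6 1.35
grasp pt [593.5   3.4 109.5] zaxis tilt in tool-yaw frame (fwd,side) deg [-0.68 -0.76] tool shift mm [ 3.6 -0.6  9.5] shares [ 0.0145 -0.0025  0.0378]
block 2509 ((593.5635986328125, 2.5693092346191406), (44.100189208984375, 76.26766967773438), 2.15830135345459)
slot 577 ((592.0997314453125, 2.51947021484375), (8.10925579071045, 53.7769660949707), 1.885002613067627)
```

View pics/w7c.png

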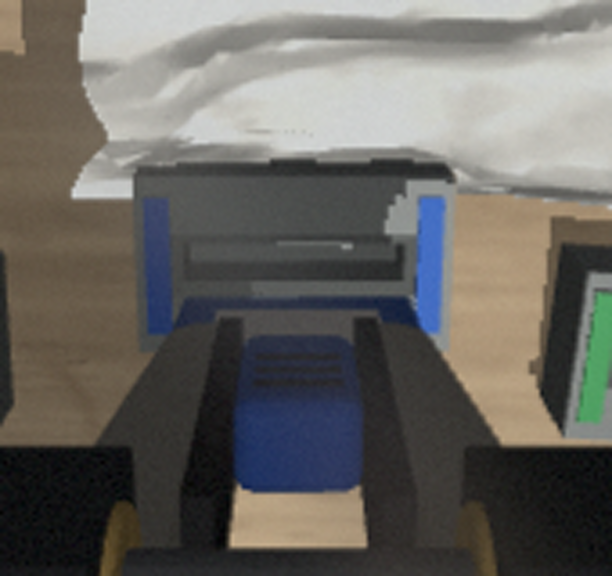

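Run:
```python
from pl import *
c=load('w7')
for u,v in((230.8,212.8),(293.9,213.0)): print(ray(c,u,v,46.5))
C=cloud(c)
m=(C[...,2]>45)&(C[...,2]<75)&(abs(C[...,1])<30)&(abs(C[...,0]-593)<12);m&=(np.arange(384)[:,None]<222)
q=C[m];print(len(q),np.round(np.median(q,0),1));
A=np.c_[q[:,2]-60,np.ones(len(q))];print(np.linalg.lstsq(A,q[:,0],rcond=None)[0])
```

```text
[590.93501424  26.91579172  46.5       ]
[592.30681814 -23.17120686  46.5       ]
550 [593.4   2.3  59. ]
[6.37261749e-02 5.93463252e+02]
```

>>> drive_tool(
  moves=[
    [1, [0.009, -0.001, 0], 0],
    [1, [0.009, -0.001, 0], 0],
    [1, [0, 0, 0.02], 0],
    [1, [0, 0, 0.02], 0],
    [1, [0, 0, 0.02], 0],
    [1, [0, 0, 0.015], 0],
    [1, [0, 0, 0.01], 0],
    [1, [0, 0, 0], 0],
  ],
)

```text
clock: 10.55
tool_pos: [601.9, 5.8, 260.2]
eef_rot: [0.007, 1.0, 0.017, -0.003]
wrist_force: [0.3, -0.4, 0.2]
grip_width: 19.6
```

```bash
python3 -c "
from h import *
gog([597,4,69]);shot('wrist','w8')
im=cv2.imread('pics/w8.png')[130:290,180:350];cv2.imwrite('pics/w8c.png',cv2.resize(im,None,fx=3.6,fy=3.6,interpolation=cv2.INTER_CUBIC))
from pl import *
c=load('w8')
for u,v in((230.8,212.8),(293.9,213.0)): print(ray(c,u,v,25))
"
```

```text
t 10.55 tcp [601.9   5.8 260.2] th 1.96 tilt 0.90deg F [ 0.3 -0.4  0.2] W 19.6 j6 1.36
grasp pt [601.    3.3  89.2] zaxis tilt in tool-yaw frame (fwd,side) deg [-0.32 -0.84] tool shift mm [-3.9 -1.1 20.2] shares [-0.0155 -0.0045  0.0808]
[598.44259214  26.87620961  25.        ]
[599.79756509 -23.48734433  25.        ]
```

View pics/w8c.png

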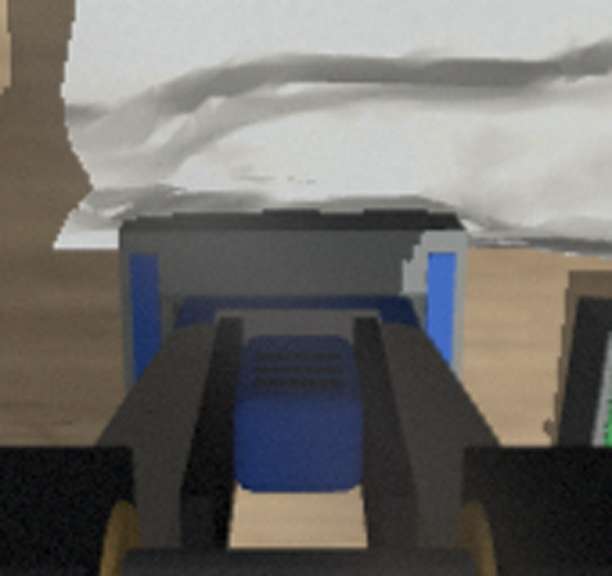

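>>> drive_tool(
  moves=[
    [1, [-0.009, 0, 0], 0],
    [1, [0, 0, 0], 0],
    [1, [0, 0, 0], 0],
  ],
)

```text
clock: 10.85
tool_pos: [599.3, 5.8, 260.3]
eef_rot: [0.007, 1.0, 0.017, -0.003]
wrist_force: [-0.2, 0.1, -0.6]
grip_width: 19.8
```

```bash
python3 -c "
from h import *
gog([597,4,69]);shot('wrist','w9')
from pl import *
c=load('w9')
for u,v in((230.8,212.8),(293.9,213.0)): print(ray(c,u,v,25))
C=cloud(c)
m=(C[...,2]>30)&(C[...,2]<55)&(abs(C[...,1])<30)&(abs(C[...,0]-596)<12);m&=(np.arange(384)[:,None]<222)
q=C[m];print(len(q),np.round(np.median(q,0),1));
"
```

```text
t 10.85 tcp [599.3   5.8 260.3] th 1.96 tilt 0.90deg F [-0.2  0.1 -0.6] W 19.8 j6 1.36
grasp pt [598.3   3.3  89.3] zaxis tilt in tool-yaw frame (fwd,side) deg [-0.35 -0.83] tool shift mm [-1.2 -1.1 20.3] shares [-0.0047 -0.0043  0.0814]
[595.66648857  26.8356363   25.        ]
[597.0262222  -23.56189853  25.        ]
469 [598.7   1.7  40.2]
```

>>> drive_tool(
  moves=[
    [1, [0, 0, 0.015], 0],
    [1, [0, 0, 0.015], 0],
    [1, [0, 0, 0.015], 0],
    [1, [0, 0, 0.01], 0],
    [1, [0, 0, 0], 0],
  ],
)

```text
clock: 11.32
tool_pos: [598.7, 5.6, 244.9]
eef_rot: [0.007, 1.0, 0.017, -0.004]
wrist_force: [0.2, -0.3, -1.1]
grip_width: 19.6
```

```bash
python3 -c "
from h import *
gog([597,4,69])"
```

```text
t 11.32 tcp [598.7   5.6 244.9] th 1.97 tilt 0.94deg F [ 0.2 -0.3 -1.1] W 19.6 j6 1.36
grasp pt [597.4   3.1  73.9] zaxis tilt in tool-yaw frame (fwd,side) deg [-0.45 -0.82] tool shift mm [-0.4 -1.   4.9] shares [-0.0015 -0.0039  0.0197]
```

No contact resistance at 15 mm depth: it is in the slot. Finishing down until force shows.

>>> drive_tool(
  moves=[
    [1, [0, 0, 0.01], 0],
    [1, [0, 0, 0.01], 0],
    [1, [0, 0, 0.006], 0],
    [1, [0, 0, 0], 0],
  ],
)

```text
clock: 11.65
tool_pos: [599.2, 5.5, 240.3]
eef_rot: [0.007, 1.0, 0.017, -0.004]
wrist_force: [-2.8, 1.4, -1.4]
grip_width: 20.1
```

```bash
python3 -c "
from h import *
gog([597,4,69])"
```

```text
t 11.65 tcp [599.2   5.5 240.3] th 1.97 tilt 0.94deg F [-2.8  1.4 -1.4] W 20.1 j6 1.36
grasp pt [598.    3.   69.3] zaxis tilt in tool-yaw frame (fwd,side) deg [-0.45 -0.82] tool shift mm [-0.9 -1.   0.3] shares [-0.0038 -0.0041  0.0013]
```

>>> drive_tool(
  moves=[
    [1, [-0.005, 0, 0.004], 0],
    [1, [0, 0, 0.002], 0],
    [1, [0, 0, 0], 0],
  ],
)

```text
clock: 11.9
tool_pos: [598.6, 5.5, 240.1]
eef_rot: [0.007, 1.0, 0.017, -0.002]
wrist_force: [-1.1, -0.6, 1.5]
grip_width: 19.8
```

>>> drive_tool(
  moves=[
    [0.6, [0, 0, 0], 0],
    [0.5, [0, 0, 0], 0],
    [0.5, [0, 0, 0], 0],
    [0.5, [0, 0, 0], 0],
    [0.5, [0, 0, 0], 0],
    [0.5, [0, 0, 0], 0],
    [0.5, [0, 0, 0], 0],
  ],
)

```text
clock: 12.48
tool_pos: [598.4, 5.3, 238.6]
eef_rot: [0.007, 1.0, 0.017, -0.003]
wrist_force: [0.1, -0.4, 1.4]
grip_width: 45.6
```

```bash
python3 -c "
from h import *
gog([597,4,69]);shot('wrist','w10');shot('scene','s10')
im=cv2.imread('pics/w10.png')[130:290,180:350];cv2.imwrite('pics/w10c.png',cv2.resize(im,None,fx=3.6,fy=3.6,interpolation=cv2.INTER_CUBIC))"
```

```text
t 12.48 tcp [598.4   5.3 238.6] th 1.97 tilt 0.90deg F [ 0.1 -0.4  1.4] W 45.6 j6 1.36
grasp pt [597.6   2.7  67.6] zaxis tilt in tool-yaw frame (fwd,side) deg [-0.3  -0.85] tool shift mm [-0.6 -1.3 -1.4] shares [-0.0023 -0.0051 -0.0057]
```

View pics/w10c.png

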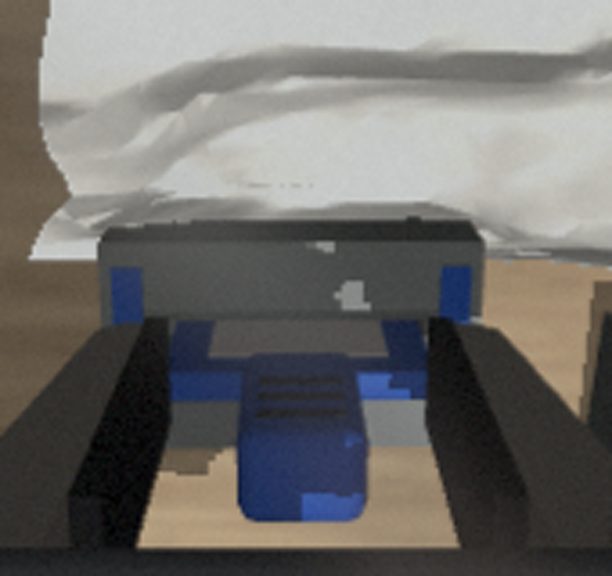

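>>> drive_tool(
  moves=[
    [0.4, [0, 0, -0.02], 0],
    [0.4, [0, 0, -0.03], 0],
    [0.4, [0, 0, -0.04], 0],
    [0.4, [0, 0, -0.06], 0],
    [0.4, [0, 0, -0.08], 0],
    [0.4, [0, 0, -0.1], 0],
    [0.4, [0, 0, -0.1], 0],
    [0.4, [0, 0, -0.05], 0],
  ],
)

```text
clock: 13.25
tool_pos: [597.8, 7.4, 365.5]
eef_rot: [0.007, 1.0, 0.017, -0.005]
wrist_force: [0.2, 0.5, -0.2]
grip_width: 55.0
```

```bash
python3 -c "
from h import *
gog([420,49,200]);shot('wrist','w11');shot('scene','s11')
im=cv2.imread('pics/s11.png')[160:260,180:400];cv2.imwrite('pics/s11c.png',cv2.resize(im,None,fx=3.5,fy=3.5,interpolation=cv2.INTER_CUBIC))
from pl import *
slot('w11')"; python3 meas.py w11 | grep -i blue
```

```text
t 13.25 tcp [597.8   7.4 365.5] th 1.96 tilt 0.97deg F [ 0.2  0.5 -0.2] W 55.0 j6 1.35
grasp pt [596.2   5.  194.5] zaxis tilt in tool-yaw frame (fwd,side) deg [-0.58 -0.78] tool shift mm [-174.6  -49.9   -4.4] shares [-0.6986 -0.1997 -0.0176]
block 1638 ((593.4375, 2.529937744140625), (44.045806884765625, 76.18229675292969), 1.9457796812057495)
slot 55 ((593.1983032226562, 2.591592788696289), (8.542433738708496, 53.453006744384766), 2.8920047283172607)
w11 blue n 6 px [235   6] med [779.3  36.4  10.2] zmax 11.0 zmin 8.5 rect [779.2  36.7] [2.3 2.3] 20.7
w11 blue n 6 px [237  20] med [766.2  34.7   9.9] zmax 10.4 zmin 8.1 rect [765.9  35.1] [1.4 3.1] 14.4
w11 blue n 8 px [238  32] med [754.8  33.5  10.5] zmax 11.1 zmin 10.0 rect [754.8  33.5] [2.2 2.2] 2.7
w11 blue n 6 px [239  46] med [742.2  32.3   9.4] zmax 10.9 zmin 8.1 rect [742.   32.2] [1.3 2.2] 7.7
w11 blue n 6 px [242  83] med [704.1  28.4   9.5] zmax 10.2 zmin 9.1 rect [704.4  28.1] [1.5 2.3] 45.3
w11 blue n 28 px [  2 145] med [628.6 298.7  20.1] zmax 23.2 zmin 16.2 rect [628.  298.2] [ 3.4 13.8] 72.6
w11 blue n 136 px [290 184] med [594.7 -29.8  26.5] zmax 27.9 zmin 25.0 rect [594.1 -29.9] [32.1  4.9] 3.6
w11 blue n 397 px [269 194] med [594.2  -2.7  79.2] zmax 81.6 zmin 22.7 rect [593.7  -6.8] [15.2 33.7] 2.8
w11 blue n 31 px [250 189] med [592.2  15.7  45.9] zmax 47.8 zmin 44.6 rect [592.1  15.8] [4.9 6.5] 0.9
w11 blueTop n 283 px [264 197] med [5.934e+02 4.000e-01 7.960e+01] zmax 81.6 zmin 62.2 rect [593.3   0.9] [15.2 18.2] 2.2
```

View pics/w11.png

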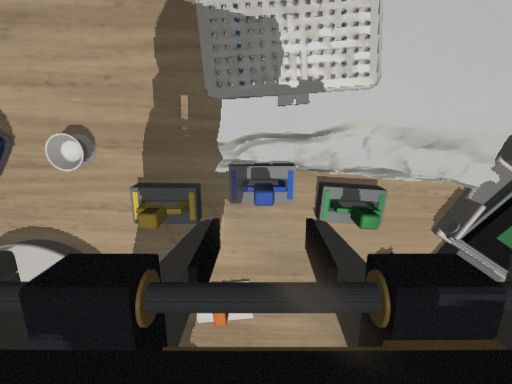

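View pics/s11c.png

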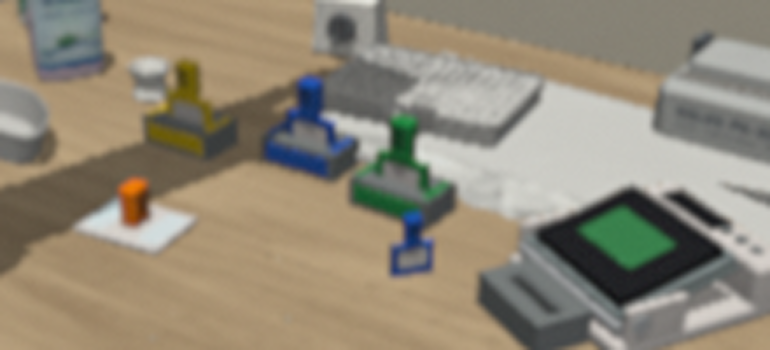

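>>> drive_tool(
  moves=[
    [0, [-0.08, -0.02, 0], 0],
    [0, [-0.12, -0.027, 0], 0],
    [0, [-0.12, -0.027, 0], 0],
    [0, [-0.12, -0.027, 0], 0],
    [0, [-0.12, -0.027, 0], 0],
    [0, [-0.12, -0.027, 0], 0],
    [0, [-0.1, -0.02, 0], 0],
    [0, [-0.05, 0, 0], 0],
  ],
)

```text
clock: 14.02
tool_pos: [380.1, 45.3, 359.2]
eef_rot: [0.006, 1.0, 0.017, -0.008]
wrist_force: [0.6, 0.1, 0.3]
grip_width: 92.1
```

```bash
python3 -c "
from h import *
gog([420,49,100]);shot('wrist','w12')"; python3 meas.py w12 | grep -i orange
```

```text
t 14.02 tcp [380.1  45.3 359.2] th 1.91 tilt 1.13deg F [0.6 0.1 0.3] W 92.1 j6 1.35
grasp pt [377.6  43.1 188.2] zaxis tilt in tool-yaw frame (fwd,side) deg [-0.87 -0.71] tool shift mm [44.  -5.6 87.5] shares [ 0.1758 -0.0222  0.3499]
w12 orange n 250 px [254 144] med [421.3  51.9  38.5] zmax 40.8 zmin 35.9 rect [420.  51.] [21.1 14.8] 2.4
```

View pics/w12.png

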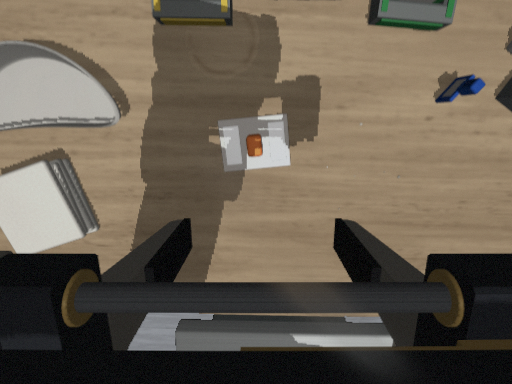

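Run:
```python
from pl import *
c=load('w12')
im=cv2.imread('pics/w12.png')[105:180,205:305];cv2.imwrite('pics/w12c.png',cv2.resize(im,None,fx=6,fy=6,interpolation=cv2.INTER_CUBIC))
P=cloud(c);Z=P[...,2]
m=(Z>2.7)&(Z<12)&(abs(P[...,0]-420)<55)&(abs(P[...,1]-50)<65)&(c['depth']>0)
m=cv2.morphologyEx(m.astype(np.uint8),cv2.MORPH_OPEN,np.ones((3,3)))
k,l,s,ce=cv2.connectedComponentsWithStats(m);i=1+np.argmax(s[1:,4]);q=P[l==i];print(len(q),cv2.minAreaRect(q[:,:2].astype(np.float32)))
for u,v in((219,121),(287,114),(291,165),(223,171)): print(ray(c,u,v,5))
```

```text
3209 ((420.2223205566406, 50.92584228515625), (59.975067138671875, 80.00017547607422), 7.46730899810791)
[442.77483048  91.91933609   5.        ]
[453.1032153   14.89654176   5.        ]
[394.94814096   6.81629836   5.        ]
[385.12848181  87.46555432   5.        ]
```

View pics/w12c.png

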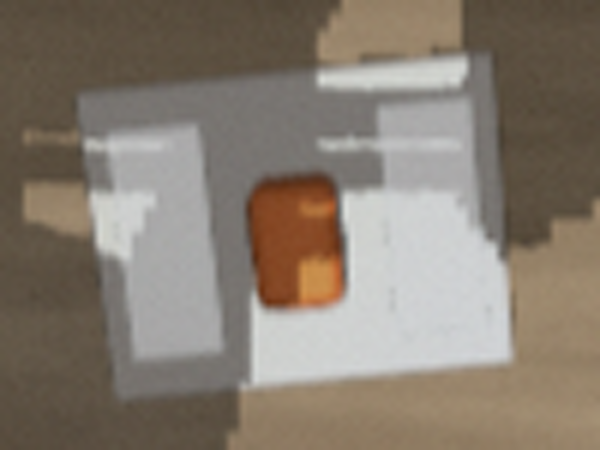

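>>> drive_tool(
  moves=[
    [0, [0.04, -0.004, 0.02], -0.016],
    [0, [0.05, -0.005, 0.05], -0.015],
    [0, [0.05, -0.005, 0.06], 0],
    [0, [0.03, 0, 0.06], 0],
    [0, [0, 0, 0.06], 0],
    [0, [0, 0, 0.04], 0],
    [0, [0, 0, 0], 0],
    [0, [0, 0, 0], 0],
  ],
)

```text
clock: 14.73
tool_pos: [421.4, 52.2, 279.1]
eef_rot: [0.006, 0.998, 0.067, -0.009]
wrist_force: [1.2, 0.5, 0.3]
grip_width: 92.0
```

```bash
python3 -c "
from h import *
gog([420.2,50.9,30])"
```

```text
t 14.73 tcp [421.4  52.2 279.1] th 7.71 tilt 1.23deg F [1.2 0.5 0.3] W 92.0 j6 1.29
grasp pt [418.5  49.9 108.1] zaxis tilt in tool-yaw frame (fwd,side) deg [-1.07 -0.61] tool shift mm [ 3.3 -1.6 78. ] shares [ 0.0132 -0.0062  0.3121]
```

>>> drive_tool(
  moves=[
    [0, [0.007, -0.003, 0.04], 0],
    [0, [0.006, -0.003, 0.06], 0],
    [0, [0, 0, 0.06], 0],
    [0, [0, 0, 0.05], 0],
    [0, [0, 0, 0.04], 0],
    [0, [0, 0, 0.02], 0],
    [0, [0, 0, 0], 0],
    [0, [0, 0, 0], 0],
  ],
)

```text
clock: 15.4
tool_pos: [426.4, 53.0, 210.1]
eef_rot: [0.007, 0.998, 0.067, -0.005]
wrist_force: [-0.5, 0.1, -0.7]
grip_width: 91.7
```

```bash
python3 -c "
from h import *
gog([420.2,50.9,30])"
```

```text
t 15.40 tcp [426.4  53.  210.1] th 7.66 tilt 0.94deg F [-0.5  0.1 -0.7] W 91.7 j6 1.29
grasp pt [425.   50.6  39.1] zaxis tilt in tool-yaw frame (fwd,side) deg [-0.58 -0.74] tool shift mm [-4.6 -1.1  9.1] shares [-0.0183 -0.0043  0.0364]
```

>>> drive_tool(
  moves=[
    [0, [-0.009, -0.003, 0.01], 0],
    [0, [-0.007, 0, 0.012], 0],
    [0, [0, 0, 0.01], 0],
    [0, [0, 0, 0], 0],
  ],
)

```text
clock: 15.73
tool_pos: [423.0, 53.0, 203.4]
eef_rot: [0.007, 0.998, 0.067, -0.002]
wrist_force: [0.7, 0.7, -1.0]
grip_width: 91.5
```

```bash
python3 -c "
from h import *
gog([420.2,50.9,30])"
```

```text
t 15.73 tcp [423.   53.  203.4] th 7.66 tilt 0.88deg F [ 0.7  0.7 -1. ] W 91.5 j6 1.29
grasp pt [422.4  50.4  32.5] zaxis tilt in tool-yaw frame (fwd,side) deg [-0.33 -0.81] tool shift mm [-2.1 -0.8  2.5] shares [-0.0083 -0.0031  0.0098]
```

>>> drive_tool(
  moves=[
    [0, [-0.007, -0.002, 0.007], 0],
    [0, [0, 0, 0], 0],
    [1, [0, 0, 0], 0],
    [1, [0, 0, 0], 0],
    [1, [0, 0, 0], 0],
    [1, [0, 0, 0], 0],
    [1, [0, 0, 0], 0],
    [1, [0, 0, 0], 0],
  ],
  grip_force=12,
)

```text
clock: 16.4
tool_pos: [421.5, 53.2, 202.3]
eef_rot: [0.007, 0.998, 0.067, -0.001]
wrist_force: [-0.9, 0.7, 1.0]
grip_width: 53.9
```

>>> drive_tool(
  moves=[
    [1, [0, 0, 0], 0],
    [1, [0, 0, 0], 0],
    [1, [0, 0, 0], 0],
    [1, [0, 0, 0], 0],
    [1, [0, 0, 0], 0],
    [1, [0, 0, 0], 0],
    [1, [0, 0, 0], 0],
    [1, [0, 0, 0], 0],
  ],
)

```text
clock: 17.07
tool_pos: [421.6, 53.3, 202.6]
eef_rot: [0.007, 0.998, 0.067, -0.001]
wrist_force: [-0.2, -0.7, 1.5]
grip_width: 16.1
```

```bash
python3 -c "
from h import *
gog([420.2,50.9,30])"
```

```text
t 17.07 tcp [421.6  53.3 202.6] th 7.65 tilt 0.84deg F [-0.2 -0.7  1.5] W 16.1 j6 1.29
grasp pt [421.3  50.8  31.7] zaxis tilt in tool-yaw frame (fwd,side) deg [-0.22 -0.81] tool shift mm [-1.1 -0.3  1.7] shares [-0.0043 -0.0013  0.0066]
```

>>> drive_tool(
  moves=[
    [1, [0, 0, -0.02], 0],
    [1, [0, 0, -0.05], 0],
    [1, [0, 0, -0.09], 0],
    [1, [0, 0, -0.12], 0],
    [1, [0, 0, -0.13], 0],
    [1, [0, 0, -0.13], 0],
    [1, [0, 0, -0.12], 0],
    [1, [0, 0, -0.06], 0],
  ],
)

```text
clock: 17.73
tool_pos: [419.0, 56.2, 386.3]
eef_rot: [0.006, 0.998, 0.067, -0.008]
wrist_force: [1.0, -1.0, -0.3]
grip_width: 16.1
```

```bash
python3 -c "
from h import *
gog([500,-280,200]);shot('wrist','w13')"
```

```text
t 17.73 tcp [419.   56.2 386.3] th 7.64 tilt 1.18deg F [ 1.  -1.  -0.3] W 16.1 j6 1.29
grasp pt [416.3  53.9 215.3] zaxis tilt in tool-yaw frame (fwd,side) deg [-0.99 -0.65] tool shift mm [ 38.8 341.9  18.5] shares [0.1553 1.3676 0.0739]
```

View pics/w13.png

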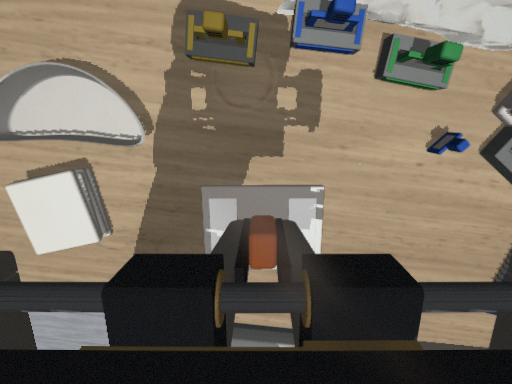

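>>> drive_tool(
  moves=[
    [1, [0.01, 0.08, 0], 0],
    [1, [0.016, 0.135, 0], 0],
    [1, [0.016, 0.135, 0], 0],
    [1, [0.016, 0.135, 0], 0],
    [1, [0.016, 0.135, 0], 0],
    [1, [0.016, 0.135, 0], 0],
    [1, [0.016, 0.135, 0], 0],
    [1, [0.016, 0.135, 0], 0],
  ],
)

```text
clock: 18.45
tool_pos: [484.6, -198.3, 387.6]
eef_rot: [0.005, 0.997, 0.072, -0.006]
wrist_force: [0.5, 0.4, 0.1]
grip_width: 16.0
```

>>> drive_tool(
  moves=[
    [1, [0.016, 0.135, 0], 0],
    [1, [0.01, 0.08, 0], 0],
    [1, [0, 0, 0], 0.035],
    [1, [0, 0, 0], 0.035],
    [1, [0, 0, 0], 0.035],
    [1, [0, 0, 0], 0.035],
    [1, [0, 0, 0], 0.035],
    [1, [0, 0, 0], 0.03],
  ],
)

```text
clock: 19.12
tool_pos: [496.9, -261.4, 376.0]
eef_rot: [0.005, 0.964, -0.266, -0.01]
wrist_force: [-1.2, 0.8, 0.4]
grip_width: 16.0
```

>>> drive_tool(
  moves=[
    [1, [0, 0, 0], 0],
    [1, [0, 0, 0], 0],
  ],
)

```text
clock: 19.28
tool_pos: [496.3, -261.2, 373.6]
eef_rot: [0.004, 0.964, -0.266, -0.012]
wrist_force: [0.1, -0.2, -1.2]
grip_width: 16.0
```

```bash
python3 -c "
from h import *
gog([538,-302,130]);shot('wrist','w14')"
```

```text
t 19.28 tcp [ 496.3 -261.2  373.6] th -30.89 tilt 1.46deg F [ 0.1 -0.2 -1.2] W 16.0 j6 1.42
grasp pt [ 492.  -261.5  202.6] zaxis tilt in tool-yaw frame (fwd,side) deg [-1.19 -0.84] tool shift mm [61.8 10.1 71.5] shares [0.2471 0.0404 0.286 ]
```

View pics/w14.png

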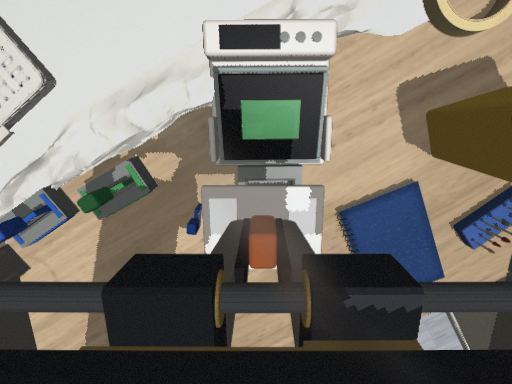

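```bash
python3 win.py w14 212 64 330 165
python3 - <<'E'
from pl import *
c=load('w14');P=cloud(c)
hsv=cv2.cvtColor(c['color'],cv2.COLOR_RGB2HSV)
# slide carrier points: heights 140-200, outside fingers
m=(P[...,2]>140)&(P[...,2]<190)&(c['depth']>0)&(hsv[...,1]<70);m[:180]=0;m[245:]=0
k,l,s,ce=cv2.connectedComponentsWithStats(m.astype(np.uint8));i=1+np.argmax(s[1:,4]);
m=m&(hsv[...,2]>80)&(np.arange(384)[:,None]<214)
q=P[m&(l==i)];mm=q.mean(0);u,sv,vt=np.linalg.svd(q-mm);n=vt[2]*np.sign(vt[2,2]);print(len(q),mm,n,sv/np.sqrt(len(q)))
print('slide normal fwd/side deg',np.degrees([n@[np.cos(-.53),np.sin(-.53),0],n@[-np.sin(-.53),np.cos(-.53),0]]))
E
```

```text
glass 2214 slope rad 0.218 updir -30.3 sd 0.68 at [ 545.37820045 -306.24018949] 50.59915950739946
pad 7884 slope rad 0.218 updir -30.2 sd 0.68 at [ 548.80996007 -307.45574984] 51.17619129085229
glass rect [60.  39.1] ang 89.5 centre [ 544.8 -305.9   50.2]
3527 [ 508.78998972 -272.57102478  175.81871044] [ 0.04813991 -0.0126545   0.99876044] [22.93914762  5.5921659   0.72258868]
slide normal fwd/side deg [2.74634268 0.76879135]
```

>>> drive_tool(
  moves=[
    [1, [0.03, 0.005, 0.01], -0.004],
    [1, [0.05, 0.008, 0.03], 0],
    [1, [0.05, 0.008, 0.05], 0],
    [1, [0.05, 0.008, 0.06], 0],
    [1, [0.04, 0.008, 0.05], 0],
    [1, [0.02, 0, 0.04], 0],
    [1, [0, 0, 0], 0],
    [1, [0, 0, 0], 0],
  ],
)

```text
clock: 20.0
tool_pos: [546.2, -302.4, 307.8]
eef_rot: [0.005, 0.968, -0.251, -0.011]
wrist_force: [0.3, 0.3, 0.3]
grip_width: 15.9
```

```bash
python3 -c "
from h import *
gog([539.5,-303,105]);shot('wrist','w15')"
```

```text
t 20.00 tcp [ 546.2 -302.4  307.8] th -29.08 tilt 1.39deg F [0.3 0.3 0.3] W 15.9 j6 1.39
grasp pt [ 542.1 -303.   136.9] zaxis tilt in tool-yaw frame (fwd,side) deg [-1.11 -0.83] tool shift mm [-1.6  0.8 31.9] shares [-0.0065  0.0032  0.1278]
```

View pics/w15.png

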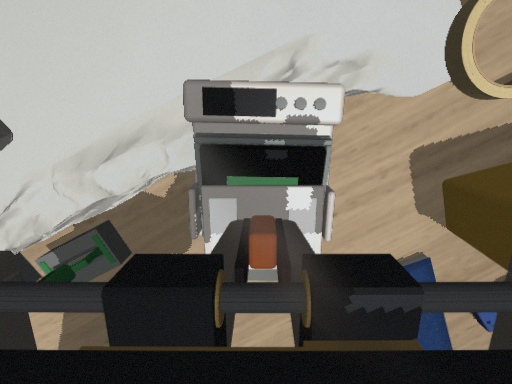

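>>> drive_tool(
  moves=[
    [1, [-0.005, 0, 0.02], 0.006],
    [1, [-0.005, 0.002, 0.03], 0],
    [1, [0, 0, 0.03], 0],
    [1, [0, 0, 0.03], 0],
    [1, [0, 0, 0.02], 0],
    [1, [0, 0, 0.01], 0],
    [1, [0, 0, 0], 0],
    [1, [0, 0, 0], 0],
  ],
)

```text
clock: 20.72
tool_pos: [542.1, -301.0, 271.5]
eef_rot: [0.005, 0.966, -0.26, -0.01]
wrist_force: [-0.7, -0.5, -1.9]
grip_width: 15.8
```

```bash
python3 -c "
from h import *
gog([540,-303,81])"
```

```text
t 20.72 tcp [ 542.1 -301.   271.5] th -30.15 tilt 1.30deg F [-0.7 -0.5 -1.9] W 15.8 j6 1.41
grasp pt [ 538.3 -301.8  100.6] zaxis tilt in tool-yaw frame (fwd,side) deg [-0.95 -0.88] tool shift mm [ 2.4 -0.2 19.5] shares [ 0.0095 -0.0006  0.0781]
```

>>> drive_tool(
  moves=[
    [1, [0.004, 0, 0.01], 0],
    [1, [0.002, 0, 0.01], 0],
    [1, [0, 0, 0.008], 0],
    [1, [0, 0, 0], 0],
  ],
  grip_force=6,
)

```text
clock: 21.05
tool_pos: [543.7, -302.1, 264.7]
eef_rot: [0.006, 0.966, -0.26, -0.009]
wrist_force: [0.3, -0.5, -0.5]
grip_width: 15.7
```

```bash
python3 -c "
from h import *
gog([540,-303,81])"
```

```text
t 21.05 tcp [ 543.7 -302.1  264.7] th -30.15 tilt 1.23deg F [ 0.3 -0.5 -0.5] W 15.7 j6 1.41
grasp pt [ 540.2 -303.1   93.8] zaxis tilt in tool-yaw frame (fwd,side) deg [-0.85 -0.89] tool shift mm [-0.  -0.2 12.8] shares [-0.0001 -0.001   0.051 ]
```

>>> drive_tool(
  moves=[
    [1, [0, 0, 0.008], 0],
    [1, [0, 0, 0.008], 0],
    [1, [0, 0, 0.006], 0],
  ],
)

```text
clock: 21.3
tool_pos: [543.8, -302.3, 259.4]
eef_rot: [0.006, 0.966, -0.26, -0.009]
wrist_force: [-0.6, 0.6, 0.2]
grip_width: 16.3
```

```bash
python3 -c "
from h import *
gog([540,-303,81]);shot('wrist','w16')
im=cv2.imread('pics/w16.png')[120:300,160:370];cv2.imwrite('pics/w16c.png',cv2.resize(im,None,fx=3,fy=3,interpolation=cv2.INTER_CUBIC))"
```

```text
t 21.30 tcp [ 543.8 -302.3  259.4] th -30.14 tilt 1.20deg F [-0.6  0.6  0.2] W 16.3 j6 1.41
grasp pt [ 540.5 -303.5   88.4] zaxis tilt in tool-yaw frame (fwd,side) deg [-0.78 -0.91] tool shift mm [-0.5 -0.3  7.4] shares [-0.0022 -0.0013  0.0296]
```

View pics/w16c.png

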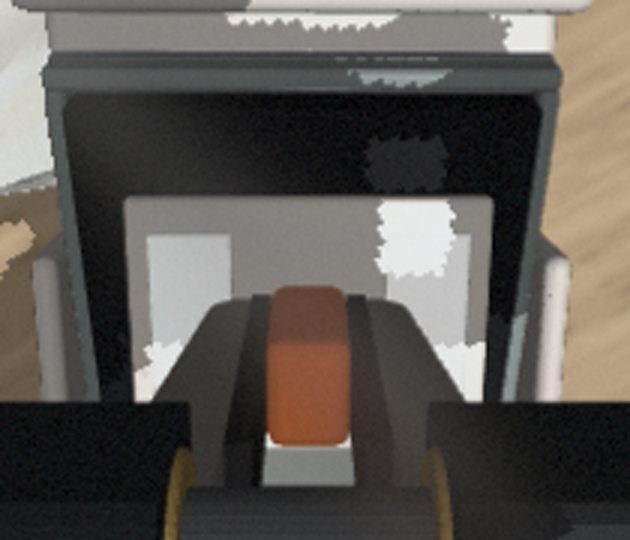

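```bash
cat > sl.py <<'E'
from pl import *
def slide(n,v1=212):
    p,R,th,o=st();g=p+171*R[:,2];print('grasp',np.round(g,1))
    c=shot('wrist',n);P=cloud(c);hsv=cv2.cvtColor(c['color'],cv2.COLOR_RGB2HSV);V=hsv[...,2].astype(int);S=hsv[...,1].astype(int)
    def fit(q):
        for _ in range(5):
            mm=q.mean(0);vt=np.linalg.svd(q-mm,full_matrices=False)[2];nn=vt[2]*np.sign(vt[2,2]);r=(q-mm)@nn;s=r.std();q=q[abs(r)<2.5*max(s,.3)]
        return mm,nn,len(q),s
    a=np.radians(-30.2);xh=np.array([np.cos(a),np.sin(a),0]);yh=np.array([-np.sin(a),np.cos(a),0])
    C=np.array([545,-306,50.3]);wn=np.array([-.218*np.cos(a),-.218*np.sin(a),1]);wn/=np.linalg.norm(wn)
    L=(P-C)
    X=L@xh;Y=L@yh;D=L@wn
    m=(c['depth']>0)&(V>75)&(S<75)&(abs(Y)<42)&(X>-20)&(X<38)&(D>-8)&(D<30)
    m[:150]=0;m[v1:]=0
    m=cv2.erode(m.astype(np.uint8),np.ones((3,3)))
    k,l,s,ce=cv2.connectedComponentsWithStats(m);i=1+np.argmax(s[1:,4]);q=P[l==i]
    mm,nn,N,sd=fit(q)
    print('slide N',N,'sd %.2f'%sd,'normal fwd/side deg',np.round(np.degrees([nn@xh,nn@yh]),2),'vs window -12.3 0','angle to window rad %.3f'%np.arccos(nn@wn),'front strip at x,y,height over rest face',np.round([(mm-C)@xh,(mm-C)@yh,(mm-C)@wn],1))
    # underside centre estimate: plane minus 5mm, front edge
    xs=np.cross(yh,nn);xs/=np.linalg.norm(xs)
    e=P[m>0]; f=np.percentile((q-mm)@xs,99.5); b=np.percentile((q-mm)@yh,[.5,99.5])
    ctr=mm+xs*(f-30)+yh*b.mean()-5*nn
    wx=np.cross(yh,wn)
    print('slide y ext',b, 'centre in window (rest) frame x,y,z',np.round([(ctr-C)@wx,(ctr-C)@yh,(ctr-C)@wn],1))
if __name__=='__main__': slide(sys.argv[1])
E
python3 sl.py w17
```

```text
t 21.35 tcp [ 543.7 -302.3  259. ] th -30.15 tilt 1.21deg F [-0.3  0.6 -1.8] W 15.8 j6 1.41
grasp [ 540.3 -303.4   88.1]
slide N 2803 sd 0.58 normal fwd/side deg [1.65 0.88] vs window -12.3 0 angle to window rad 0.244 front strip at x,y,height over rest face [15.5 -0.8  7.5]
slide y ext [-38.84569265  38.3191586 ] centre in window (rest) frame x,y,z [-5.  -1.2  8. ]
```

>>> drive_tool(
  moves=[
    [1, [0, 0, 0.008], 0],
    [1, [0, 0, 0.008], 0],
    [1, [0, 0, 0.004], 0],
  ],
)

```text
clock: 21.65
tool_pos: [543.9, -302.6, 255.1]
eef_rot: [0.006, 0.966, -0.26, -0.008]
wrist_force: [-1.6, 0.9, 3.6]
grip_width: 16.1
```

```bash
python3 sl.py w18
```

```text
t 21.65 tcp [ 543.9 -302.6  255.1] th -30.14 tilt 1.18deg F [-1.6  0.9  3.6] W 16.1 j6 1.41
grasp [ 540.7 -303.8   84.1]
slide N 2887 sd 0.58 normal fwd/side deg [0.1  0.71] vs window -12.3 0 angle to window rad 0.217 front strip at x,y,height over rest face [16.3 -1.1  4.1]
slide y ext [-38.63910162  38.48579106] centre in window (rest) frame x,y,z [-4.9 -1.2  3.9]
```

>>> drive_tool(
  moves=[
    [1, [0, 0, 0.008], 0],
    [1, [0, 0, 0.006], 0],
    [1, [0, 0, 0], 0],
  ],
  grip_force=3,
)

```text
clock: 21.95
tool_pos: [543.7, -302.6, 251.4]
eef_rot: [0.006, 0.966, -0.26, -0.009]
wrist_force: [-0.2, 0.7, 2.3]
grip_width: 16.5
```

```bash
python3 sl.py w19
```

```text
t 21.95 tcp [ 543.7 -302.6  251.4] th -30.14 tilt 1.21deg F [-0.2  0.7  2.3] W 16.5 j6 1.41
grasp [ 540.3 -303.8   80.4]
slide N 3167 sd 0.57 normal fwd/side deg [-8.39  0.48] vs window -12.3 0 angle to window rad 0.068 front strip at x,y,height over rest face [17.8 -0.9  4.5]
slide y ext [-38.52431505  38.50156335] centre in window (rest) frame x,y,z [-1.9 -1.   0.9]
```

>>> drive_tool(
  moves=[
    [1, [0, 0, 0.006], 0],
    [1, [0, 0, 0.004], 0],
    [1, [0, 0, 0], 0],
  ],
)

```text
clock: 22.25
tool_pos: [543.6, -302.7, 248.7]
eef_rot: [0.006, 0.966, -0.26, -0.009]
wrist_force: [-1.4, 0.6, 1.4]
grip_width: 16.4
```

```bash
python3 sl.py w20
```

```text
t 22.25 tcp [ 543.6 -302.7  248.7] th -30.13 tilt 1.22deg F [-1.4  0.6  1.4] W 16.4 j6 1.41
grasp [ 540.1 -303.9   77.8]
slide N 3207 sd 0.57 normal fwd/side deg [-11.24   0.09] vs window -12.3 0 angle to window rad 0.017 front strip at x,y,height over rest face [18.4 -1.7  3.4]
slide y ext [-37.8356655   39.27156599] centre in window (rest) frame x,y,z [-1.2 -1.  -1.3]
```

>>> drive_tool(
  moves=[
    [1, [0, 0, 0.006], 0],
    [1, [0, 0, 0.005], 0],
    [1, [0, 0, 0.003], 0],
  ],
  grip_force=5,
)

```text
clock: 22.55
tool_pos: [543.9, -302.9, 246.2]
eef_rot: [0.006, 0.966, -0.26, -0.008]
wrist_force: [-1.9, 1.1, 5.2]
grip_width: 16.6
```

```bash
python3 sl.py w21
```

```text
t 22.55 tcp [ 543.9 -302.9  246.2] th -30.12 tilt 1.17deg F [-1.9  1.1  5.2] W 16.6 j6 1.41
grasp [ 540.7 -304.3   75.2]
slide N 3200 sd 0.57 normal fwd/side deg [-11.25   0.15] vs window -12.3 0 angle to window rad 0.017 front strip at x,y,height over rest face [19.  -1.1  0.8]
slide y ext [-38.34661254  38.55687304] centre in window (rest) frame x,y,z [-1.1 -1.  -3.8]
```

>>> drive_tool(
  moves=[
    [1, [0, 0, 0.001], 0],
    [1, [0, 0, 0.001], 0],
    [1, [0, 0, 0.001], 0],
    [1, [0, 0, 0.001], 0],
    [1, [0, 0, 0.001], 0],
    [1, [0, 0, 0.001], 0],
  ],
  grip_force=8,
)

```text
clock: 23.1
tool_pos: [544.0, -302.9, 246.1]
eef_rot: [0.006, 0.966, -0.259, -0.008]
wrist_force: [-2.6, 1.9, 4.8]
grip_width: 16.5
```

```bash
python3 sl.py w22; python3 -c "
from h import *
for i in range(6): shot('top','t22');st()"; python3 sl.py w23
```

```text
t 23.10 tcp [ 544.  -302.9  246.1] th -30.08 tilt 1.19deg F [-2.6  1.9  4.8] W 16.5 j6 1.41
grasp [ 540.7 -304.3   75.2]
slide N 3232 sd 0.57 normal fwd/side deg [-11.39   0.18] vs window -12.3 0 angle to window rad 0.015 front strip at x,y,height over rest face [19.  -1.4  0.7]
slide y ext [-38.01151     38.86371086] centre in window (rest) frame x,y,z [-1.2 -1.  -4. ]
t 23.20 tcp [ 544.  -302.9  246.1] th -30.08 tilt 1.19deg F [-1.7  1.6  5.4] W 16.3 j6 1.41
t 23.25 tcp [ 544.  -302.9  246.1] th -30.08 tilt 1.19deg F [-1.   1.2  5.4] W 16.0 j6 1.41
t 23.30 tcp [ 544.  -302.9  246.1] th -30.08 tilt 1.19deg F [-3.   0.5  4.8] W 16.1 j6 1.41
t 23.35 tcp [ 544.  -302.8  246.1] th -30.08 tilt 1.19deg F [-2.4  1.3  5.1] W 16.5 j6 1.41
t 23.40 tcp [ 544.  -302.9  246.1] th -30.08 tilt 1.19deg F [-2.7  0.9  5.6] W 16.0 j6 1.41
t 23.45 tcp [ 544.  -302.8  246.1] th -30.08 tilt 1.20deg F [-2.8  1.5  5.5] W 15.9 j6 1.41
t 23.45 tcp [ 544.  -302.8  246.1] th -30.08 tilt 1.20deg F [-2.8  1.5  5.5] W 15.9 j6 1.41
grasp [ 540.7 -304.2   75.1]
slide N 3171 sd 0.57 normal fwd/side deg [-11.25   0.22] vs window -12.3 0 angle to window rad 0.017 front strip at x,y,height over rest face [19.  -1.4  0.7]
slide y ext [-38.02014243  39.01225855] centre in window (rest) frame x,y,z [-1.3 -0.9 -4. ]
```

Run:
```python
from pl import *
c=load('w23');P=cloud(c);V=c['color'].max(2).astype(int)
a=np.radians(-30.2);xh=np.array([np.cos(a),np.sin(a),0]);yh=np.array([-np.sin(a),np.cos(a),0]);C=np.array([545,-306,50.3])
wn=np.array([-.218*np.cos(a),-.218*np.sin(a),1]);wn/=np.linalg.norm(wn);L=P-C
m=(c['depth']>0)&(V<60)&(abs(L@yh)<46)&(L@xh>31.5)&(L@xh<41)&(abs(L@wn)<15)
print(m.sum(),np.percentile((L@wn)[m],[10,50,90]))
im=cv2.imread('pics/w23.png')[110:300,150:380];cv2.imwrite('pics/w23c.png',cv2.resize(im,None,fx=3,fy=3,interpolation=cv2.INTER_CUBIC))
s=shot('scene','s23');im=cv2.imread('pics/s23.png')[110:290,130:400];cv2.imwrite('pics/s23c.png',cv2.resize(im,None,fx=2.9,fy=2.9,interpolation=cv2.INTER_CUBIC))
```

```text
2222 [-4.90755293 -4.17541942 -3.40222544]
```

View pics/w23c.png

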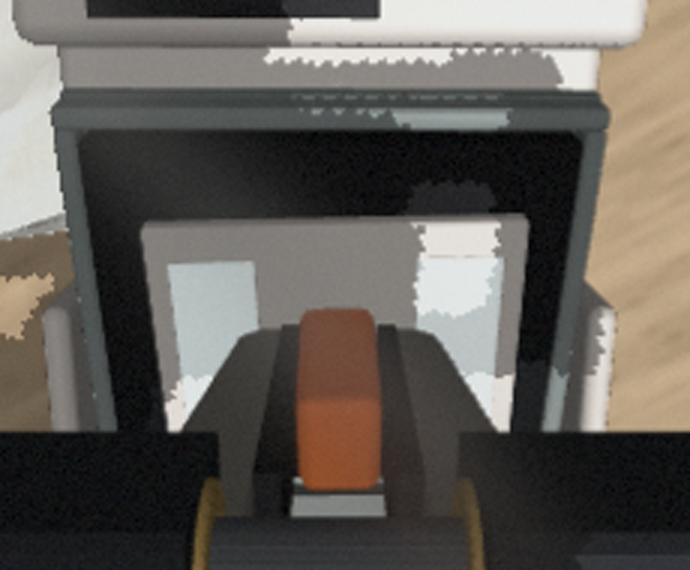

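View pics/s23c.png

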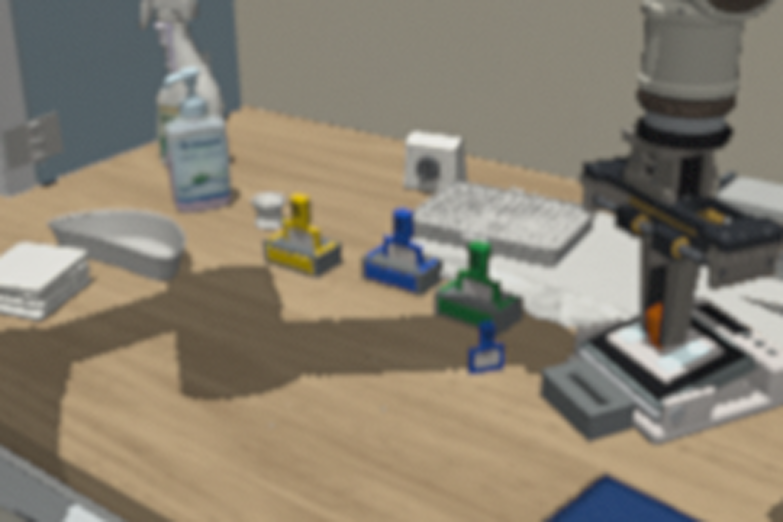

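```bash
python3 -c "
from h import *
print(manip.sign_off());st()"
```

```text
the job is handed in; nothing more can be done
None
the job is handed in; nothing more can be done
```

The job is done and was handed in after about 23.5 s of the 61 s, with the slide still gripped and pressed on the window. The hand-in reports no verdict, so these are my own last checks.

**Plate:** I took the larger blue plate from the reader's slot and stood it in the blue-marked slot, then let go. After release its top measured 79.6 mm above the worktop (80 mm expected when home). Its centre is about 1.6 mm off along y and under 0.5 mm along x.

**Slide:** The drive cannot tilt the tool, so I gripped the orange block across its 16 mm side and let the slide pivot in a light 3–6 N grip against the window. I then set the grip to 8 N.

| Check | Measured | Limit |
|---|---|---|
| Slide parallel to window | 0.017 rad | 0.06 rad |
| Slide off centre (x / y) | about -1.3 / -0.9 mm | 10 mm each way |
| Window pushed in | about 4.2 mm | 1.5 to 7 mm |
| Slide underside to window face | about 0.2 mm | 2.5 mm |
| Upward force at the wrist | about 5.3 N, steady for 0.35 s | 1.2 to 30 N |

- **Squareness:** I did not measure the slide's squareness to the window separately. The tool was at -30.1° against the window's -30.2°, and it looked square in the picture.
- **Bystanders:** The dish, cup and bottle look untouched and upright in the last scene picture.
- **Tool tilt:** The tool itself picked up 1–2° of unwanted tilt during moves. I allowed for it, and nothing else disagreed.

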